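# Set the spoon dispenser to serve and lay a spoon on the drink tray

## Robot

A 6-joint arm with a two-finger parallel gripper is mounted at the origin on a cart in front of the work surface, level with it; the furniture and walls round the work are solid. World frame = base frame: x ahead of the robot, y to its left, z up, the work surface at z = 0. Lengths are in m, angles in rad, forces in N, time in s.
With the tool pointing down it reaches from about 0.35 to 0.975 m from the base axis. Payload 4.9 kg.
Tool frame: the origin (TCP) lies on the front face of the gripper's body, between the roots of the fingers; the fingertips stand 73 mm ahead of it and the grasp point (between the pads) lies 54 mm ahead of it (tip_extent is the distance from the TCP to the fingertips, in m); y points along the fingers, x is the direction in which the jaws open and shut, and the axes are right-handed (so a half turn about y gives the same grasp; the last joint's range is limited). The gripper opens to 85 mm and grips with 20 to 120 N. Pads are 22 mm wide; open, the fingers measure 114 mm over their backs; the gripper's body (76 mm by 85 mm) begins 54 mm behind the grasp point. The pads swing forward as they close: fully open they stand 13 mm farther back than shut.
Start: joints at [-1.389, 0.053, 1.613, -0, 1.476, -0.119], TCP at [0.185, -0.597, 0.304] pointing down, gripper open.
Joint ranges: [-3.01, 3.01], [-1.01, 2.22], [0.06, 2.58], [-1.02, 4.17], [0.09, 2.62], [-3.14, 3.14]. Speed limits (rad/s): [2.57, 2.57, 3.14, 3.14, 3.14, 3.14].

## Interface

Orientations are given as a unit quaternion [w, x, y, z].
In Python, from plant import state, grab_frame, camera_info, job_done, tip_extent gives the robot as it stands.
- The arm moves only by the tool carry_out, never from a script. Its argument "rows" is a list that holds one entry, the list of rows, each a list of 7 numbers: the turn, a rotation vector about the world's x, y, z as a fraction of full scale, then the shift along the world's x, y, z as a fraction of full scale, then the finger opening in mm, from 0 to 85.4. A call has 1 to 5 rows; each row shifts and turns the commanded pose from where the row before left it; what a row does not reach is not made up. Full scale, the value 1, is 40 mm for a shift and 4 degrees for a turn. A row lasts 1/10 s, in which the tool goes at most 50 mm and 8.59 degrees, less where a joint would pass 70% of its speed; a pose out of reach is approached as far as the arm can. A call with a number of a shift or a turn outside -1 to 1 is refused whole. A call with a gripper value outside its range is refused whole. The fingers move at their own pace and stop on an object; the grip force is fixed at half the most. Time passes only in rows, so rows that do not move let the fingers close. It gives the time, the measured TCP pose, the force and the opening at its end, in the units of the state.
- state(): the state, without advancing time (a new reading comes with each control period).
- grab_frame(name): name is "side" or "top" or "wrist"; returns the picture (384x512x3 uint8, blue, green, red); there is no depth.
- camera_info(name): a dict with "intrinsics" (3x3 intrinsics, pixels), "xyz" and "rotation" of the camera in the world; the wrist camera has in their place "tool_from_camera" (4x4, takes a point from camera to tool coordinates, whose origin is the TCP and whose axes are the tool frame's). Camera axes: x right, y down, z forward; pixel columns grow to the right and rows downward; lengths in m; the calibration is good to about 2 mm. A picture is of the moment at which its call begins: read the wrist's pose just before it. camera_info takes no time and is no camera call.
- job_done(): hands the job in, once; it reports no verdict.
The state is a dict: "time": time; "joint_pos": joint angles; "joint_vel": joint speeds; "joint_efforts": joint torques, N m; "tool_pos": TCP position; "tool_rot": TCP orientation; "contact_force": force on the tool from outside, world axes, zero at the start; "ft_torque": the same for the moment, N m; "gripper_width": opening from 0.0 (shut) to 1.0 (fully open).
Only numpy, scipy, OpenCV 4.12 (cv2) and the standard library are available. Lean on these libraries where they do the work, as an engineer would, in place of code of your own. Each camera call takes 0.05 s, during which the arm holds its last target.

## Task

Put the spoon dispenser into service and finish the drink tray: pull out the dispenser's spring knob, swing the tube mouth-down to the next hole and let the pin spring fully home there. Then take the teaspoon by the handle that has slid out at the mouth and lay it flat on the floor of the brown tray, without dropping it from a height and without knocking the glass cup that stands in the tray.

Things in the scene. Friction and masses are not known exactly. Their poses are not given: they have to be found in the camera images.
- spoon_stand: Fixed steel stand of the spoon dispenser, foot 158 x 118 mm, 179 mm high with its tube. Origin on the worktop straight below the tube's pivot. x points to the tube's closed back (the mouth looks to -x), -y is the side with the black knob, z up.
- pivot (a point): The tube's level hinge axis (along the stand's y), midway between the cheek plates, 155 mm up, axes of the stand. On it a black cap, diameter 36 mm, stands out to 60 mm on the knob side, above the knob: a gripper straight above the knob strikes it, so lean its body away from the stand (to -y) by about 30 to 35 degrees.
- serve_hole (a point): Mouth of the serving hole, 12 mm in diameter, in the upright index plate on the stand's -y side: the next hole after the starting one, 65 mm from the pivot axis, 30 degrees to the back from straight below it. The pin starts in the hole straight below the pivot; a third one, 30 degrees to the front, is for refilling (tube mouth-up).
- spoon_tube (a joint): Angle of the tube, rad: 0 level (start), +0.524 mouth 30 degrees down (serving), -0.524 mouth up (refilling). Growing: the mouth goes down, the knob swings to the back (stand's +x) and up. Stiff: 3 to 5 N at the knob turn it and it stays where it is left. With the pin in a hole it turns about a degree at most.
- index_pin (a joint): How far the sprung pin is pulled out along the stand's -y, m: 0 fully home in a hole, 0.012 at its stop. It is clear of the hole from 0.0065. The spring pulls back with 6 N (home) to 10 N (out). Let go between holes it rests on the plate at about 0.0065; let go within about 3 mm of a hole it snaps in.
- knob_center (a point): Centre of the round black knob to be pinched and pulled: a cylinder 28 mm in diameter, 34 mm long along y, spinning freely on its pin. At the start 79 mm to -y of the pivot and 65 mm below it, 90 mm above the worktop; it moves out with the pin and round the pivot with the tube, and its axes turn with the tube (pull along -y).
- tube_stop (a point): Middle of the upturned stop that ends the tube's floor, 115 mm in front of the pivot, 22 mm under it (tube level), 24 mm wide, 8 mm above the floor. Axes turn with the tube: x to its closed back, z out of its floor. From the stop a bare floor tongue, 10 mm wide, 3 mm thick, runs 60 mm back to the mouth of the tube (41 mm wide, 47 mm high, clear cover).
- spoon_center (a point): Centre of the steel teaspoon, 137 mm long, 28 mm wide at the bowl, 13 mm high, 6 mm above its underside; handle to its -x, bowl to +x, z up. At the start it lies on the floor inside the level tube, handle towards the mouth. The floor is slippery: with the tube mouth-down it slides on to the stop and about 60 mm of handle lie bare.
- spoon_handle (a point): Where to pinch the spoon: in its handle, 52 mm from its centre, 17 mm from the handle's end, 2 mm above the underside; 17 mm wide here across y. The fingers pass on both sides of the tongue. Lift it 12 to 18 mm square to the tongue to clear the stop (25 mm of room under the cover), then draw it out along the tube.
- tray: Brown melamine tray, 195 x 268 x 17 mm, loose. Origin: centre of its underside; x across (195 mm), y along (268 mm). Flat floor 168 x 242 mm, its top 3 mm above the worktop, rim 16 mm high. The glass cup and a flat drink sachet (30 x 75 x 9 mm) are in the half to its -x; the half to its +x is empty.
- glass_cup: Small clear glass cup, 72 mm in diameter, 62 mm high, standing in the tray. Origin: centre of its underside.
Mind the look-alikes: they are no part of the job. What is shaped like the glass_cup but purple is not meant.

How it is judged:
By the outcome, as a careful person would: the job done as asked, in the order asked, and still so for the second after the job is handed in, with the robot touching nothing.
It also fails if it takes over 58 s, if anything falls off the work surface, if the arm or the gripper's body presses on something with over 40 N, if the wrist force passes 120 N, or if a joint passes its speed limit or range.

## Working session

There is one attempt and no reset: what is moved stays moved. The work goes in short steps, Python scripts to look and compute and a tool call to move; the robot and the scene stay as the last step left them, time stands still between calls to the robot, and variables do not carry over. Pictures are saved under pics/ and viewed, and the job is handed in when it is done.

Besides the shell and the picture viewer there is one more tool, called after "Emit:" in YAML: its name, and indented under it one key for each argument. carry_out: Moves the arm, as the interface text tells. Shift numbers are shares of 40 mm and turn numbers shares of 4 degrees, none past 1 either way. Its arguments: {"type":"object","properties":{"rows":{"type":"array"}},"required":["rows"]}

```bash
ls; mkdir -p pics
python3 - <<'E'
from plant import *
import cv2,json
s=state();print(s, tip_extent if not callable(tip_extent) else tip_extent())
for n in("side","top","wrist"):
    cv2.imwrite(f"pics/{n}0.png",grab_frame(n)); print(n,camera_info(n))
E
```

```text
pics
{'time': 0.0, 'joint_pos': array([-1.38901265e+00,  5.33500275e-02,  1.61430448e+00, -1.35875669e-05,
        1.47600381e+00, -1.19026093e-01]), 'joint_vel': array([-0.00020257, -0.00048697, -0.00140583, -0.00062051,  0.00190048,
        0.00022623]), 'joint_efforts': array([-1.36506169e-03, -3.93677938e+01, -3.70177209e+01, -2.31283093e-04,
        6.94130940e-03,  6.93903985e-06]), 'tool_pos': array([ 0.18507831, -0.59646564,  0.30266085]), 'tool_rot': array([ 0.56977092, -0.56877797,  0.41997106, -0.41889978]), 'contact_force': array([ 0.55144304, -0.00842827, -0.09077792]), 'ft_torque': array([-0.01961378,  0.00509809, -0.01396349]), 'gripper_width': 0.9995337315864891} 0.0726
side {'intrinsics': array([[447.67061393,   0.        , 252.54163458],
       [  0.        , 447.67061393, 190.47805677],
       [  0.        ,   0.        ,   1.        ]]), 'xyz': array([0.22834634, 0.85779857, 0.5643927 ]), 'rotation': array([ 0.11402995, -0.18305985,  0.84907   , -0.48225138])}
top {'intrinsics': array([[347.18596172,   0.        , 259.49075031],
       [  0.        , 347.18596172, 190.40722662],
       [  0.        ,   0.        ,   1.        ]]), 'xyz': array([0.45611199, 0.15062485, 0.99709814]), 'rotation': array([-0.05253357,  0.70676177, -0.70489374,  0.02920341])}
wrist {'intrinsics': array([[290.14922061,   0.        , 257.65305226],
       [  0.        , 290.14922061, 191.88892794],
       [  0.        ,   0.        ,   1.        ]]), 'tool_from_camera': array([[ 9.99999787e-01,  2.68424158e-04, -5.95608424e-04,
        -1.04551413e-03],
       [ 6.50754487e-04, -3.28870042e-01,  9.44374964e-01,
        -6.86680342e-02],
       [ 5.76152865e-05, -9.44375150e-01, -3.28870147e-01,
         8.51065557e-02],
       [ 0.00000000e+00,  0.00000000e+00,  0.00000000e+00,
         1.00000000e+00]])}
```

View pics/top0.png

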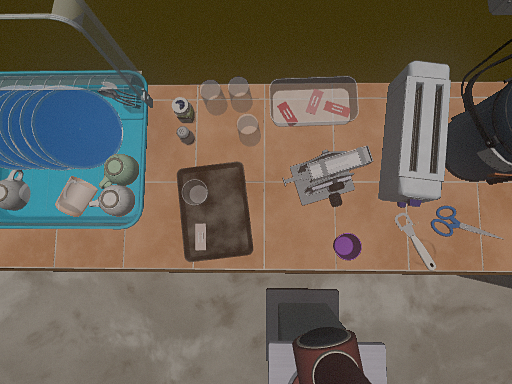

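View pics/side0.png

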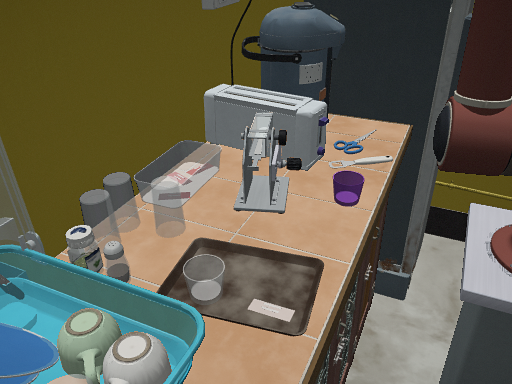

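View pics/wrist0.png

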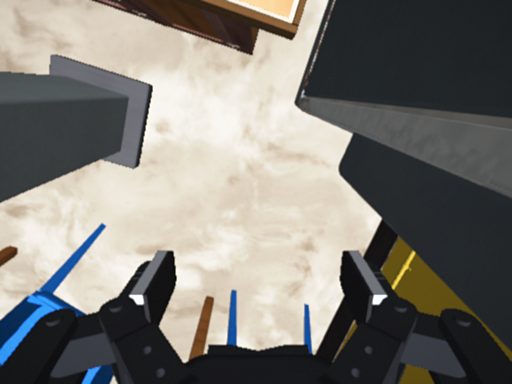

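```bash
cat > h.py <<'E'
import numpy as np,cv2
from scipy.spatial.transform import Rotation as R
from plant import *
def rot(q): return R.from_quat([q[1],q[2],q[3],q[0]])
def cam(n,s=None):
    c=camera_info(n)
    if n=="wrist":
        s=s or state(); T=np.array(c["tool_from_camera"]); r=rot(s["tool_rot"]).as_matrix()
        return c["intrinsics"],r@T[:3,3]+s["tool_pos"],r@T[:3,:3]
    return c["intrinsics"],np.array(c["xyz"]),rot(c["rotation"]).as_matrix() if np.size(c["rotation"])==4 else c["rotation"]
def ray(C,px):
    K,o,r=C; d=r@np.linalg.solve(K,[px[0],px[1],1.]); return o,d/np.linalg.norm(d)
def plane(C,px,z):
    o,d=ray(C,px); return o+d*(z-o[2])/d[2]
def tri(rs):
    A=0;b=0
    for o,d in rs: P=np.eye(3)-np.outer(d,d);A=A+P;b=b+P@o
    x=np.linalg.solve(A,b); return x,[np.linalg.norm((np.eye(3)-np.outer(d,d))@(x-o)) for o,d in rs]
def proj(C,p):
    K,o,r=C; v=K@(r.T@(np.array(p)-o)); return v[:2]/v[2]
def crop(img,x0,y0,x1,y1,k,fn): cv2.imwrite(fn,cv2.resize(img[y0:y1,x0:x1],None,fx=k,fy=k,interpolation=cv2.INTER_CUBIC))
E
python3 - <<'E'
from h import *
t=cv2.imread("pics/top0.png");s=cv2.imread("pics/side0.png")
crop(t,275,135,385,215,7,"pics/t1.png")
crop(s,225,100,315,220,5,"pics/s1.png")
crop(t,170,150,265,270,5,"pics/t2.png")
E
```

```text
(no output)
```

View pics/t1.png

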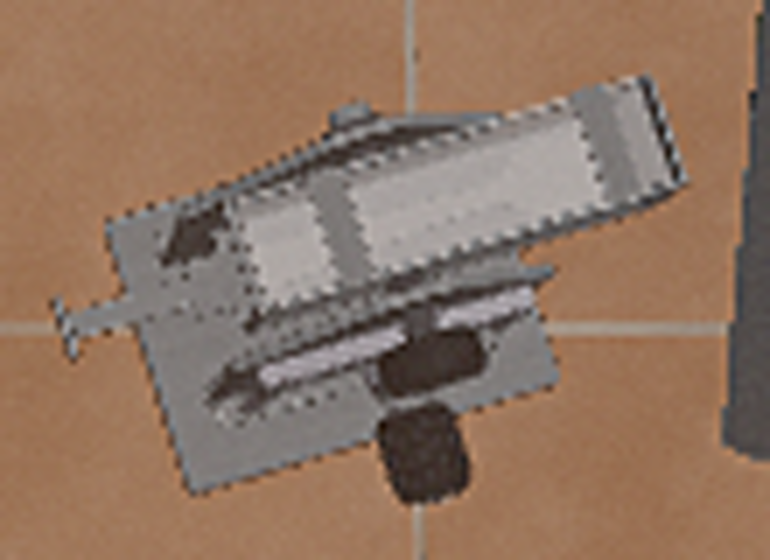

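View pics/s1.png

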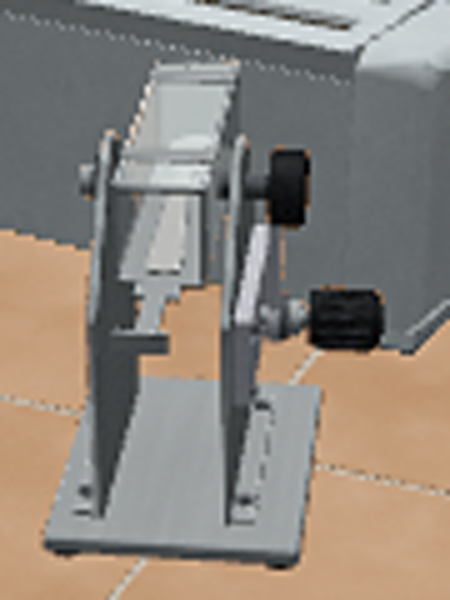

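View pics/t2.png

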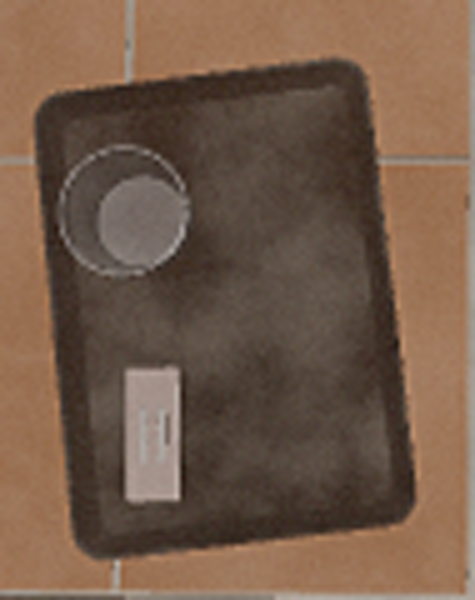

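Run:
```python
from h import *
T=cam("top");S=cam("side")
t=lambda x,y:(x/7+275,y/7+135)
s=lambda x,y:(x/5+225,y/5+100)
for n,a,b in [("knob",t(423,453),s(346,318)),("cap",t(432,360),s(290,187)),("stop",t(66,328),s(140,343))]:
    print(n,tri([ray(T,a),ray(S,b)]))
print("foot, z=.01")
c=[plane(T,t(*p),.008) for p in [(108,222),(195,490),(557,382)]]
print(c)
c=np.array(c);print(np.linalg.norm(c[1]-c[0]),np.linalg.norm(c[2]-c[1]))
d=c[2]-c[1];print("yaw",np.degrees(np.arctan2(d[1],d[0])),np.degrees(np.arctan2((c[0]-c[1])[1],(c[0]-c[1])[0]))-90)
u=lambda x,y:(x/5+170,y/5+150)
# tray outer corners, approx edges at rim z=.016
for p in [(36,95),(368,58),(414,520),(75,558)]: print("tray",plane(T,u(*p),.016))
print("cup rim",plane(T,u(124,210),.065), "base",plane(T,u(143,221),.005))
print("sachet",plane(T,u(153,435),.012))
```

```text
knob (array([ 0.53721028, -0.01741644,  0.08887321]), [np.float64(0.00013569188435503667), np.float64(0.00013569188435484596)])
cap (array([ 0.56348877, -0.0093507 ,  0.15358318]), [np.float64(0.0005329261592017184), np.float64(0.0005329261592018264)])
stop (array([0.57863794, 0.11708233, 0.1324715 ]), [np.float64(0.00045230767739858036), np.float64(0.000452307677398517)])
foot, z=.01
[array([0.63988211, 0.09462766, 0.008     ]), array([0.52933535, 0.05999775, 0.008     ]), array([ 0.57361822, -0.08702386,  0.008     ])]
0.11584393678157942 0.15354584953081976
yaw -73.23771363066503 -72.60630085019864
tray [0.63219917 0.42153549 0.016     ]
tray [0.65354326 0.22946921 0.016     ]
tray [0.39154174 0.20118018 0.016     ]
tray [0.36929732 0.3910617  0.016     ]
cup rim [0.55991332 0.3576948  0.065     ] base [0.56020457 0.35979496 0.005     ]
sachet [0.43770693 0.34958779 0.012     ]
```

Run:
```python
from h import *
s=state();print(rot(s["tool_rot"]).as_matrix().round(3), np.degrees(s["joint_pos"]).round(1))
```

```text
[[ 0.296 -0.     0.955]
 [-0.955  0.002  0.296]
 [-0.002 -1.     0.   ]] [-79.6   3.   92.5   0.   84.6  -6.8]
```

Emit:
carry_out:
  rows:
    - [[0.158,-0.509,0,0.465,0.93,0,85],[0.158,-0.509,0,0.465,0.93,0,85],[0.158,-0.509,0,0.465,0.93,0,85],[0.158,-0.509,0,0.465,0.93,0,75],[0.158,-0.509,0,0.465,0.93,0,70]]

```text
time: 0.65
tool_pos: [0.2786, -0.4093, 0.3035]
tool_rot: [0.62, -0.513, 0.379, -0.457]
contact_force: [0.2, 0.2, -0.2]
gripper_width: 0.82
```

Emit:
carry_out:
  rows:
    - [[0.158,-0.509,0,0.465,0.93,-0.1,65],[0.158,-0.509,0,0.465,0.93,-0.1,65],[0.158,-0.509,0,0.465,0.93,-0.1,65],[0.158,-0.509,0,0.465,0.93,-0.1,65],[0.158,-0.509,0,0.465,0.93,-0.1,65]]

```text
time: 1.15
tool_pos: [0.3715, -0.2234, 0.2835]
tool_rot: [0.665, -0.453, 0.334, -0.49]
contact_force: [0.8, -0.5, 1.0]
gripper_width: 0.762
```

Emit:
carry_out:
  rows:
    - [[0.158,-0.509,0,0.465,0.93,-0.3,65],[0.158,-0.509,0,0.465,0.93,-0.3,65],[0.158,-0.509,0,0.465,0.93,-0.4,65],[0.158,-0.509,0,0.465,0.93,-0.4,65],[0.158,-0.509,0,0.465,0.93,-0.35,65]]

```text
time: 1.65
tool_pos: [0.4643, -0.0372, 0.2131]
tool_rot: [0.704, -0.39, 0.287, -0.519]
contact_force: [-0.3, -0.2, -1.4]
gripper_width: 0.754
```

Emit:
carry_out:
  rows:
    - [[0,0,0,0,0,0,65],[0,0,0,0,0,0,65]]

```text
time: 1.85
tool_pos: [0.4638, -0.0378, 0.213]
tool_rot: [0.705, -0.391, 0.288, -0.517]
contact_force: [0.4, -0.4, 0.4]
gripper_width: 0.762
```

Run:
```python
from h import *
s=state();C=cam("wrist",s);im=grab_frame("wrist");cv2.imwrite("pics/w1.png",im)
print(rot(s["tool_rot"]).as_matrix().round(3))
print(proj(C,(.5372,-.0168,.09)),proj(C,(.5635,-.009,.155)))
```

```text
[[ 0.299  0.504  0.81 ]
 [-0.954  0.158  0.253]
 [-0.001 -0.849  0.528]]
[261.64530709 204.06604339] [263.52829009 138.88393655]
```

View pics/w1.png

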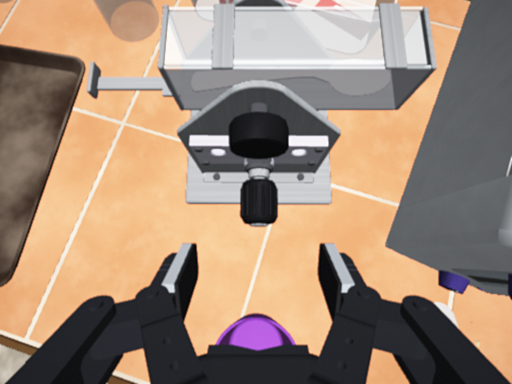

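Emit:
carry_out:
  rows:
    - [[0,0,0,0.285,0.086,-0.483,65],[0,0,0,0.285,0.086,-0.483,65],[0,0,0,0.285,0.086,-0.483,60],[0,0,0,0.285,0.086,-0.483,60],[0,0,0,0,0,0,60]]

```text
time: 2.4
tool_pos: [0.5092, -0.0262, 0.1345]
tool_rot: [0.703, -0.391, 0.29, -0.518]
contact_force: [-1.2, 0.7, 0.1]
gripper_width: 0.703
```

Run:
```python
from h import *
s=state();print(s["tool_pos"],s["contact_force"]);im=grab_frame("wrist");cv2.imwrite("pics/w2.png",im)
crop(grab_frame("side"),225,90,325,210,5,"pics/s2.png")
```

```text
[ 0.50919264 -0.02624974  0.13445779] [-1.15024409  0.71091644  0.14860119]
```

View pics/w2.png

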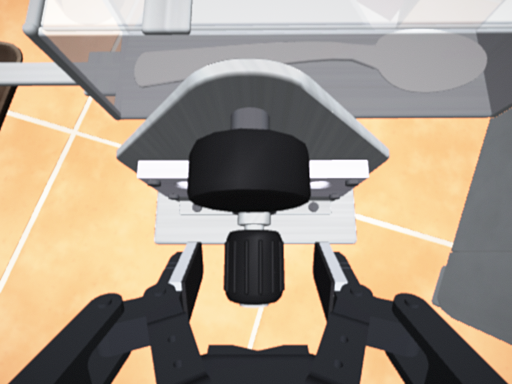

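View pics/s2.png

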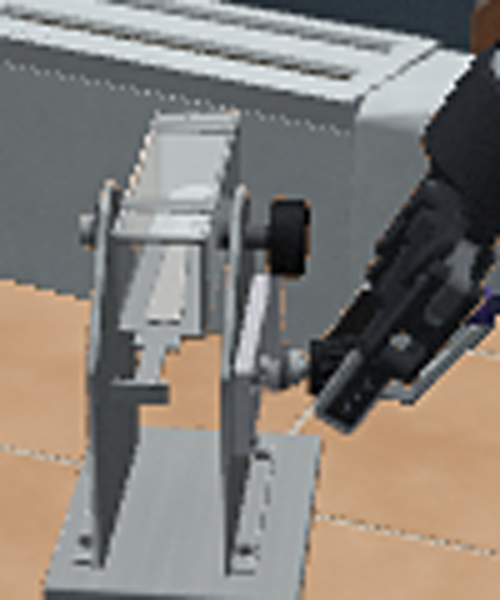

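Emit:
carry_out:
  rows:
    - [[0,0,0,0,0,0,30],[0,0,0,0,0,0,20],[0,0,0,0,0,0,20],[0,0,0,0,0,0,20],[0,0,0,0,0,0,20]]

```text
time: 3.0
tool_pos: [0.5098, -0.0252, 0.138]
tool_rot: [0.704, -0.39, 0.287, -0.519]
contact_force: [-7.9, 0.6, 7.2]
gripper_width: 0.311
```

Emit:
carry_out:
  rows:
    - [[0,0,0,-0.09,-0.028,0,20],[0,0,0,-0.09,-0.028,0,20],[0,0,0,-0.09,-0.028,0,20],[0,0,0,0,0,0,20]]

```text
time: 3.4
tool_pos: [0.4997, -0.0283, 0.1382]
tool_rot: [0.705, -0.389, 0.287, -0.52]
contact_force: [7.9, 3.9, -1.7]
gripper_width: 0.31
```

Run:
```python
from h import *
s=state();print(s["tool_pos"],s["contact_force"]);im=grab_frame("wrist");cv2.imwrite("pics/w3.png",im)
crop(grab_frame("side"),225,90,325,210,5,"pics/s3.png")
```

```text
[ 0.49974402 -0.02825591  0.13816788] [ 7.88619395  3.94594195 -1.7235649 ]
```

View pics/w3.png

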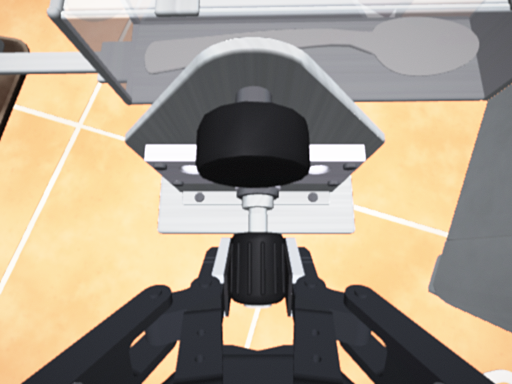

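View pics/s3.png

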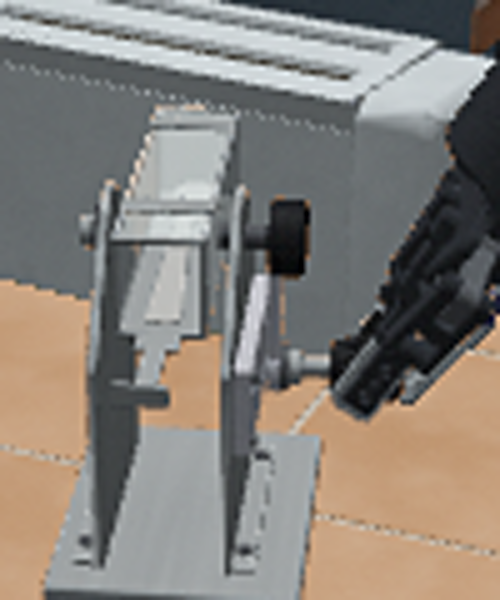

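Emit:
carry_out:
  rows:
    - [[0,0,0,0.042,-0.135,0.006,20],[0,0,0,0.042,-0.134,0.0185,20],[0,0,0,0.041,-0.132,0.031,20]]

```text
time: 3.8
tool_pos: [0.5048, -0.0434, 0.1403]
tool_rot: [0.705, -0.388, 0.288, -0.519]
contact_force: [7.2, 9.6, 0.6]
gripper_width: 0.31
```

Emit:
carry_out:
  rows:
    - [[0,0,0,0.04,-0.129,0.043,20],[0,0,0,0.039,-0.125,0.054,20],[0,0,0,0.037,-0.12,0.065,20],[0,0,0,0,0,0,20],[0,0,0,0,0,0,20]]

```text
time: 4.3
tool_pos: [0.5099, -0.059, 0.1474]
tool_rot: [0.705, -0.388, 0.287, -0.52]
contact_force: [6.9, 6.2, -0.5]
gripper_width: 0.311
```

Run:
```python
from h import *
s=state();print(s["tool_pos"],s["contact_force"]);im=grab_frame("wrist");cv2.imwrite("pics/w4.png",im)
crop(grab_frame("side"),225,90,325,210,5,"pics/s4.png")
d=s["tool_pos"]-np.array([.49974402,-.02825591,.13816788]);print(d,d[:2]@[.296,-.955])
```

```text
[ 0.50992261 -0.05897444  0.14742298] [ 6.91451571  6.19927475 -0.50723147]
[ 0.01017859 -0.03071853  0.0092551 ] 0.03234905469988701
```

View pics/w4.png

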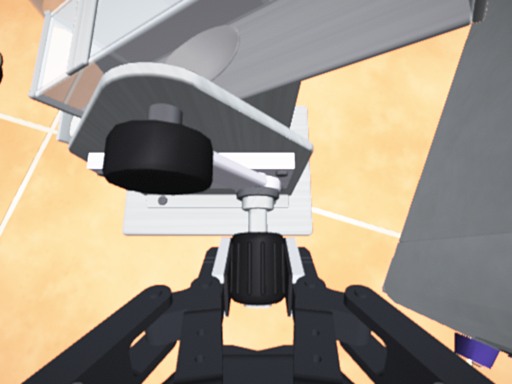

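View pics/s4.png

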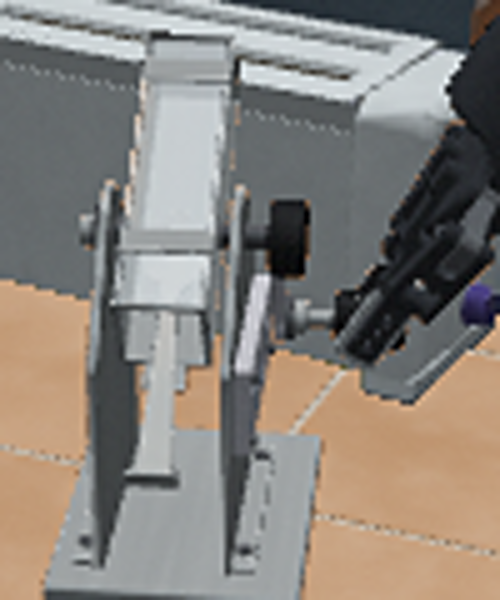

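Emit:
carry_out:
  rows:
    - [[0,0,0,0.09,0.028,0,20],[0,0,0,0.09,0.028,0,20],[0,0,0,0.09,0.028,0,20],[0,0,0,0,0,0,20]]

```text
time: 4.8
tool_pos: [0.5192, -0.0553, 0.1467]
tool_rot: [0.705, -0.39, 0.288, -0.517]
contact_force: [-11.5, 4.0, 11.0]
gripper_width: 0.307
```

Run:
```python
from h import *
s=state();print(s["tool_pos"],s["contact_force"])
d=s["tool_pos"]-np.array([.50992261,-.05897444,.14742298]);print(d,d[:2]@[.296,-.955],d[:2]@[.955,.296])
```

```text
[ 0.51920455 -0.05527516  0.14666446] [-11.47197372   4.03125117  11.03833566]
[ 0.00928194  0.00369928 -0.00075852] -0.0007853563932973015 0.009959238939810372
```

Emit:
carry_out:
  rows:
    - [[0,0,0,0,0,0,45],[0,0,0,0,0,0,60],[0,0,0,0,0,0,60],[0,0,0,0,0,0,60]]

```text
time: 5.2
tool_pos: [0.5194, -0.0564, 0.1453]
tool_rot: [0.704, -0.39, 0.288, -0.519]
contact_force: [-0.3, -0.0, 0.1]
gripper_width: 0.707
```

Run:
```python
from h import *
s=state();print(s["tool_pos"],s["contact_force"]);im=grab_frame("wrist");cv2.imwrite("pics/w5.png",im)
crop(grab_frame("side"),225,90,325,210,5,"pics/s5.png")
```

```text
[ 0.51936596 -0.05635204  0.14534474] [-0.26821793 -0.01233714  0.10234444]
```

View pics/w5.png

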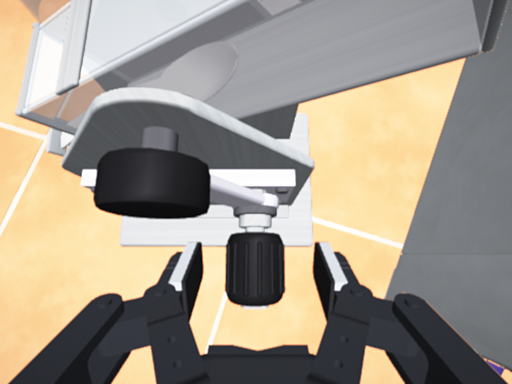

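View pics/s5.png

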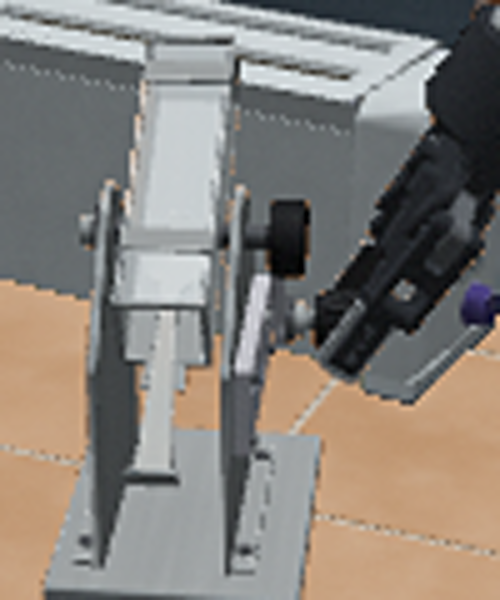

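Emit:
carry_out:
  rows:
    - [[0,0,0,-0.4,-0.125,0.68,65],[0,0,0,-0.4,-0.125,0.68,65],[0,0,0,-0.4,-0.125,0.68,65],[0,0,0,-0.4,-0.125,0.68,65],[0,0,0,0,0,0,65]]

```text
time: 5.8
tool_pos: [0.4562, -0.0775, 0.2594]
tool_rot: [0.704, -0.39, 0.284, -0.522]
contact_force: [0.1, -0.4, 0.3]
gripper_width: 0.762
```

Run:
```python
from h import *
s=state();print(s["tool_pos"],s["contact_force"],np.degrees(s["joint_pos"]));C=cam("wrist",s);im=grab_frame("wrist");cv2.imwrite("pics/w6.png",im)
sd=grab_frame("side");t=grab_frame("top");cv2.imwrite("pics/side6.png",sd);cv2.imwrite("pics/top6.png",t)
crop(sd,225,90,325,210,5,"pics/s6.png");crop(t,270,130,380,215,7,"pics/t6.png")
P=np.array([.6125,.0068,.155]);sx=np.array([.2957,-.9553,0]);sy=np.array([.9553,.2957,0])
for out in (0,.0065,.012):
    k=P+.0325*sx-(.079+out)*sy-[0,0,.0563];print(out,k,proj(C,k),proj(cam("side"),k),proj(cam("top"),k))
```

```text
[ 0.45615608 -0.07747964  0.25938015] [ 0.13983567 -0.36880433  0.27834939] [-28.97768917 -33.91199447 129.7966261   25.46940772  62.63082977
  36.24361862]
0 [ 0.54664155 -0.04760755  0.0987    ] [255.81126657 192.83036108] [294.96339483 153.80190469] [347.85246354 195.8025234 ]
0.0065 [ 0.5404321 -0.0495296  0.0987   ] [255.80830257 199.65731879] [297.72178102 153.92134033] [348.66368515 198.20039333]
0.012 [ 0.53517795 -0.05115595  0.0987    ] [255.80576899 205.49288103] [300.05908164 154.02254335] [349.35120836 200.23262621]
```

View pics/w6.png

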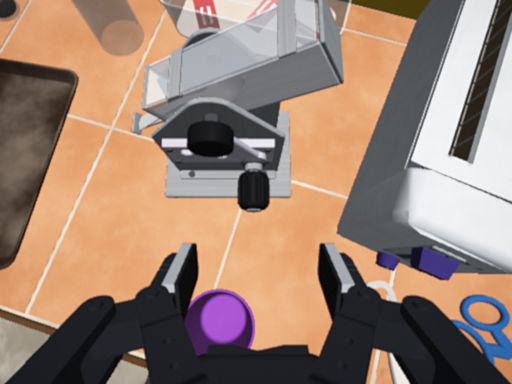

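View pics/s6.png

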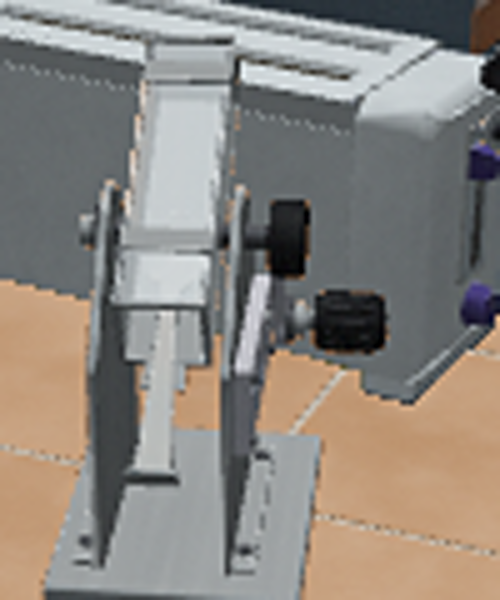

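View pics/t6.png

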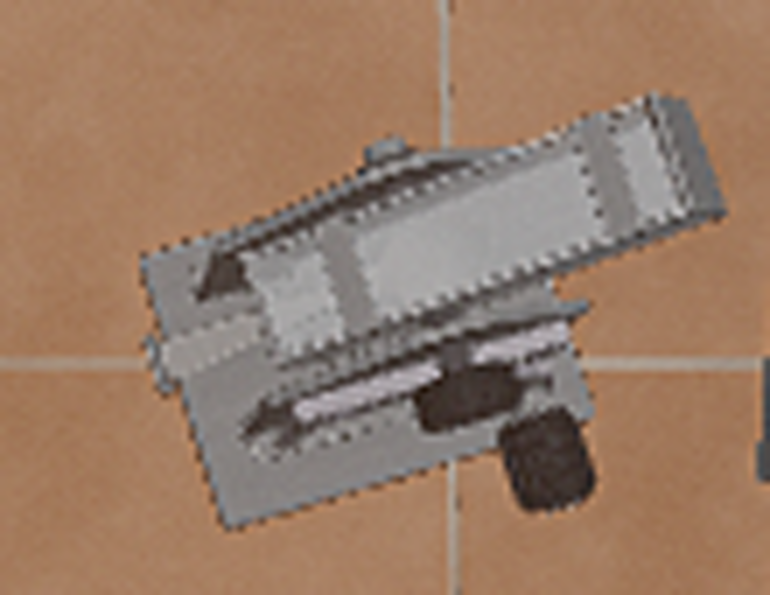

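Run:
```python
from h import *
c=camera_info("wrist");M=np.array(c["tool_from_camera"]);K=c["intrinsics"]
def P(p): v=K@(M[:3,:3].T@(np.array(p)-M[:3,3])); return (v[:2]/v[2]).round(1)
for w in (.065,.0265):
  for Z in (-.011,0,.011):
    print(w,Z,[P((w/2,Y,Z)) for Y in (.054,.06,.066,.0726)])
print(tri([ray(cam("top"),(292.4,182.1)),ray(cam("side"),(255.4,185.2))]))
Pv=np.array([.6125,.0068,.155]);sx=np.array([.2957,-.9553,0]);sy=np.array([.9553,.2957,0]);z=np.array([0,0,1.])
ex=np.cos(.5236)*sx+.5*z;ez=-.5*sx+np.cos(.5236)*z
print(Pv-.115*ex-.022*ez)
T=cam("top")
for px in [(245,420),(590,305),(205,290),(380,150)]:
  p=plane(T,(px[0]/7+270,px[1]/7+130),.1)-Pv; print(px,p@sx,p@sy)
w=cv2.imread("pics/w6.png");crop(w,150,230,370,330,3.5,"pics/w6f.png")
w=cv2.imread("pics/w3.png");crop(w,180,220,330,330,5,"pics/w3f.png")
```

```text
0.065 -0.011 [array([324. , 289.9]), array([321.6, 282.5]), array([319.3, 275.7]), array([316.9, 268.7])]
0.065 0 [array([325.7, 271.4]), array([323.1, 264.5]), array([320.7, 258.2]), array([318.3, 251.7])]
0.065 0.011 [array([327.4, 251.9]), array([324.7, 245.6]), array([322.2, 239.8]), array([319.7, 233.9])]
0.0265 -0.011 [array([286. , 289.9]), array([285. , 282.5]), array([284. , 275.7]), array([283. , 268.7])]
0.0265 0 [array([286.7, 271.4]), array([285.7, 264.5]), array([284.6, 258.2]), array([283.6, 251.7])]
0.0265 0.011 [array([287.5, 251.9]), array([286.3, 245.6]), array([285.3, 239.8]), array([284.2, 233.9])]
(array([0.58514458, 0.09367031, 0.0790762 ]), [np.float64(4.822867011270248e-05), np.float64(4.822867011290462e-05)])
[0.58630309 0.09143275 0.07844745]
(245, 420) -0.06830475764106464 -0.03225971374788684
(590, 305) 0.06651133609450056 -0.02898008538814949
(205, 290) -0.06757921071503858 0.018583781656607415
(380, 150) 0.010929237753564022 0.04979960951738197
```

View pics/w6f.png

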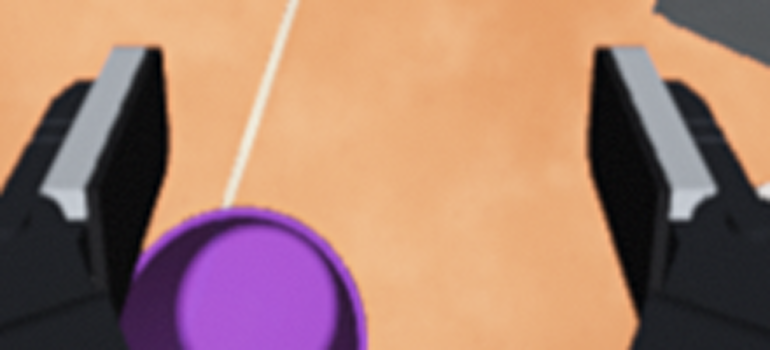

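View pics/w3f.png

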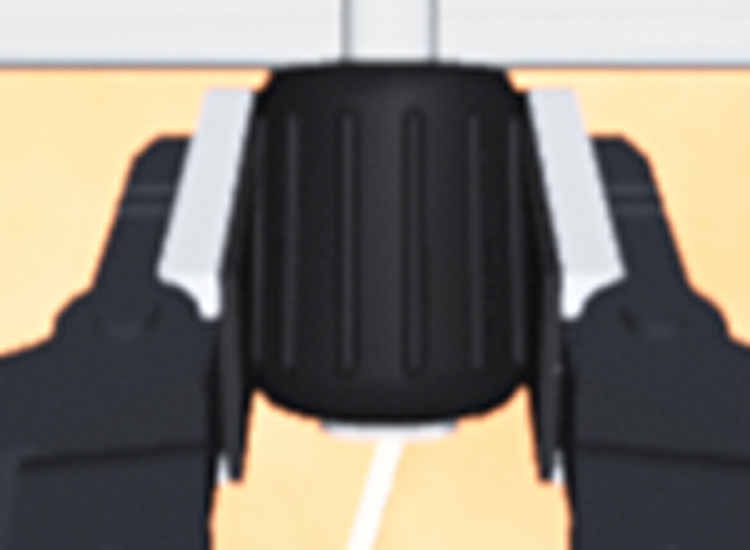

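Run:
```python
from h import *
Pv=np.array([.6125,.0068,0]);sx=np.array([.2957,-.9553,0]);sy=np.array([.9553,.2957,0])
S=cam("side");L=np.array([sx,sy,[0,0,1]])
for px,yl in [((95,370),.03),((95,565),.03),((107,185),.03),((228,370),-.03),((228,570),-.03),((118,515),.03)]:
  o,d=ray(S,(px[0]/5+225,px[1]/5+90)); o=L@(o-Pv);d=L@d
  for y in(yl-.005,yl+.005): print(px,(o+d*(y-o[1])/d[1]).round(4))
# foot-plane version z=.008
  print("  z=.008:",(o+d*(.008-o[2])/d[2]).round(4), " x=-.045:",(o+d*(-.045-o[0])/d[0]).round(4))
```

```text
(95, 370) [-0.0808  0.025   0.1242]
(95, 370) [-0.0206  0.035   0.0929]
  z=.008: [0.1425 0.0621 0.008 ]  x=-.045: [-0.045   0.0309  0.1056]
(95, 565) [-0.0967  0.025   0.0352]
(95, 565) [-0.0376  0.035  -0.0025]
  z=.008: [-0.0541  0.0322  0.008 ]  x=-.045: [-0.045   0.0337  0.0022]
(107, 185) [-0.0345  0.025   0.1903]
(107, 185) [0.0291 0.035  0.1636]
  z=.008: [0.4002 0.0934 0.008 ]  x=-.045: [-0.045   0.0233  0.1947]
(228, 370) [-0.1076 -0.035   0.141 ]
(228, 370) [-0.0056 -0.025   0.0883]
  z=.008: [ 0.1498 -0.0098  0.008 ]  x=-.045: [-0.045  -0.0289  0.1087]
(228, 570) [-0.1041 -0.035   0.0413]
(228, 570) [-0.0017 -0.025  -0.0238]
  z=.008: [-0.0518 -0.0299  0.008 ]  x=-.045: [-0.045  -0.0292  0.0037]
(118, 515) [-0.0269  0.025   0.0195]
(118, 515) [ 0.0372  0.035  -0.0194]
  z=.008: [-0.008  0.028  0.008]  x=-.045: [-0.045   0.0222  0.0304]
```

```bash
cat > g.py <<'E'
from h import *
Pv=np.array([.6125,.0068,.155]);sx=np.array([.2957,-.9553,0]);sy=np.array([.9553,.2957,0]);z=np.array([0,0,1.])
a=np.radians(30)
ex=np.cos(a)*sx+np.sin(a)*z;ez=-np.sin(a)*sx+np.cos(a)*z
H=Pv-.097*ex-.024*ez
RT=np.array([sy,-ez,-ex]).T
def need(p,Rt):
    s=state();Rc=rot(s["tool_rot"]).as_matrix()
    rv=R.from_matrix(Rt@Rc.T).as_rotvec(degrees=True); d=p-s["tool_pos"]
    print("pos",s["tool_pos"],"F",s["contact_force"].round(1),"w",s["gripper_width"]*85.4,"t",s["time"])
    print("turn units",rv/4,"|deg|",np.linalg.norm(rv),"shift units",d/.04)
E
python3 - <<'E'
from g import *
print("H",H); need(H+.13*ez,RT)
E
```

```text
H [0.59120828 0.07558586 0.08571539]
pos [ 0.4552234  -0.07606898  0.25330053] F [ 0.4 -0.2 -0.5] w 64.8318758241874 t 5.95
turn units [-15.08114301   7.935592    20.07972675] |deg| 105.34590043775334 shift units [ 2.91910961  5.34373355 -1.37504604]
```

Emit:
carry_out:
  rows:
    - [[-0.718,0.378,0.956,0,0.5,0.1,65],[-0.718,0.378,0.956,0,0.5,0.1,65],[-0.718,0.378,0.956,0,0.5,0,65],[-0.718,0.378,0.956,0,0.5,0,65],[-0.718,0.378,0.956,0,0.5,0,65]]

```text
time: 6.45
tool_pos: [0.455, 0.0251, 0.2598]
tool_rot: [0.706, -0.552, 0.198, -0.398]
contact_force: [0.6, -0.2, -0.2]
gripper_width: 0.759
```

Emit:
carry_out:
  rows:
    - [[-0.718,0.378,0.956,0,0.5,0,65],[-0.718,0.378,0.956,0,0.5,0,65],[-0.718,0.378,0.956,0,0.5,0,65],[-0.718,0.378,0.956,0,0.3,0,65],[-0.718,0.378,0.956,0,0.3,0,60]]

```text
time: 6.95
tool_pos: [0.4549, 0.1091, 0.2596]
tool_rot: [-0.673, 0.685, -0.098, 0.259]
contact_force: [0.1, 1.0, -1.0]
gripper_width: 0.705
```

Emit:
carry_out:
  rows:
    - [[-0.718,0.378,0.956,0.2,0.1,0,50],[-0.718,0.378,0.956,0.2,0.1,0,45],[-0.718,0.378,0.956,0.2,0.1,0,40],[-0.718,0.378,0.956,0.2,0.1,0,40],[-0.718,0.378,0.956,0.2,0.1,0,40]]

```text
time: 7.45
tool_pos: [0.4952, 0.1285, 0.2593]
tool_rot: [-0.609, 0.786, 0.006, 0.109]
contact_force: [0.0, -0.2, 0.1]
gripper_width: 0.47
```

Emit:
carry_out:
  rows:
    - [[-0.718,0.378,0.956,0.2,0.1,0,40],[-0.718,0.378,0.956,0.2,0.1,0,40],[-0.718,0.378,0.956,0.2,0.1,0,40],[-0.718,0.378,0.956,0.2,0,0,40],[-0.718,0.378,0.956,0.2,0,0,40]]

```text
time: 7.95
tool_pos: [0.5352, 0.1405, 0.2591]
tool_rot: [-0.515, 0.849, 0.11, -0.047]
contact_force: [0.0, 0.7, 0.6]
gripper_width: 0.463
```

Emit:
carry_out:
  rows:
    - [[-0.718,0.378,0.956,0.2,0,0,40],[0,0,0,0,0,0,40],[0,0,0,0,0,0,40]]

```text
time: 8.25
tool_pos: [0.5428, 0.1402, 0.26]
tool_rot: [-0.495, 0.856, 0.129, -0.076]
contact_force: [1.1, -0.3, -0.7]
gripper_width: 0.469
```

Run:
```python
from g import *
need(H+.13*ez,RT); s=state();print(np.degrees(s["joint_pos"]).round(1))
C=cam("wrist",s);cv2.imwrite("pics/w7.png",grab_frame("wrist"));print(proj(C,H),proj(C,H-.017*ex))
```

```text
pos [0.54284726 0.14023056 0.25995892] F [ 1.1 -0.3 -0.7] w 40.059193533675234 t 8.25
turn units [-0.01413978 -0.04530169  0.00504864] |deg| 0.19089957553596154 shift units [ 0.72851297 -0.06375482 -1.54150576]
[ 17.4  -1.9 104.3 -30.5  79.5   6.4]
[287.5108012  167.01849583] [288.17793045 148.54193731]
```

View pics/w7.png

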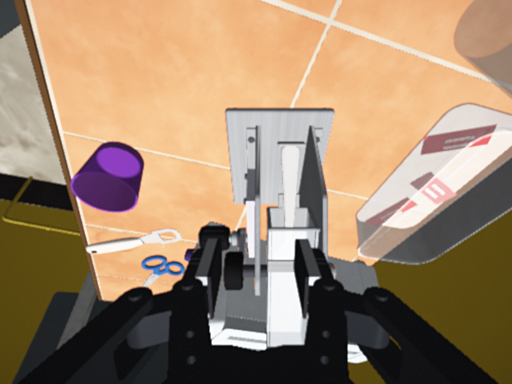

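Emit:
carry_out:
  rows:
    - [[0,-0.045,0,0.243,-0.02,-0.5,40],[0,0,0,0.243,-0.02,-0.5,40],[0,0,0,0.243,-0.02,-0.5,40],[0,0,0,0,0,0,40],[0,0,0,0,0,0,40]]

```text
time: 8.8
tool_pos: [0.5721, 0.1372, 0.2019]
tool_rot: [-0.495, 0.856, 0.13, -0.074]
contact_force: [0.3, -0.1, 0.5]
gripper_width: 0.471
```

Run:
```python
from g import *
need(H+.0705*ez,RT); s=state()
C=cam("wrist",s);im=grab_frame("wrist");cv2.imwrite("pics/w8.png",im);print(proj(C,H),proj(C,H-.017*ex))
crop(im,180,120,380,330,3,"pics/w8c.png")
```

```text
pos [0.57213773 0.1372325  0.20193454] F [ 0.3 -0.1  0.5] w 40.22680145375604 t 8.8
turn units [-0.00993444  0.0296118   0.00812013] |deg| 0.12908837361627193 shift units [ 0.2161781  -0.69930782 -1.37910888]
[256.91540373 209.37399795] [256.8732332  187.95472343]
```

View pics/w8c.png

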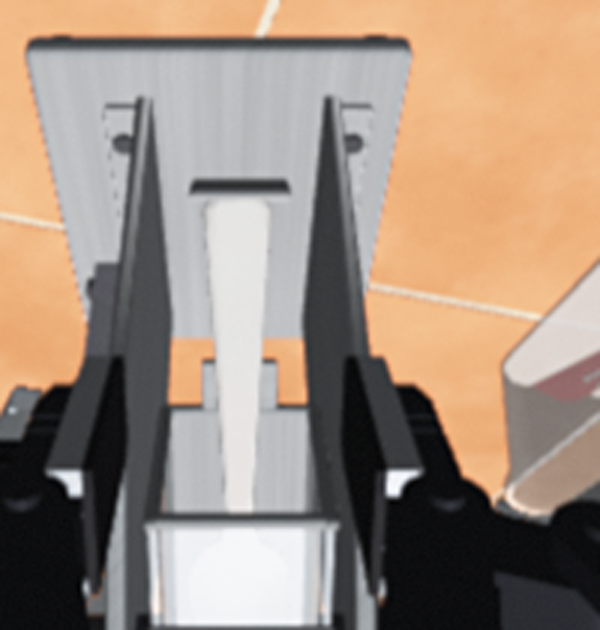

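Run:
```python
from g import *
s=state();C=cam("wrist",s)
L=np.array([sx,sy,z])
for px,zz in [((145,97),.008),((330,97),.008),((28,40),.008),((410,40),.008)]:
    p=plane(C,(px[0]/3+180,px[1]/3+120),zz); print(px,(L@(p-Pv)).round(4))
for x in (-.06,-.053,-.045):
  for zz in (.03,.06,.09): print(x,zz,(proj(C,Pv+x*sx+.031*sy+(zz-.155)*z)-[180,120])*3)
H2=H+.0015*sy-.001*ex
need(H2+.0705*ez+.0,RT);print(H2)
```

```text
(145, 97) [-0.0596 -0.0268 -0.147 ]
(330, 97) [-0.0594  0.0326 -0.147 ]
(28, 40) [-0.0824 -0.0603 -0.147 ]
(410, 40) [-0.0821  0.0549 -0.147 ]
-0.06 0.03 [330.29835089 143.77903641]
-0.06 0.06 [338.39680218 218.49571733]
-0.06 0.09 [347.90481128 306.21704293]
-0.053 0.03 [328.39587235 159.94731402]
-0.053 0.06 [336.17421909 234.35333332]
-0.053 0.09 [345.27538937 321.41320271]
-0.045 0.03 [326.31084824 177.6669613 ]
-0.045 0.06 [333.74635348 251.67559263]
-0.045 0.09 [342.41411033 337.94932929]
pos [0.57252478 0.13743557 0.20293922] F [-0.2 -0.3 -0.5] w 40.23220897096008 t 8.85
turn units [-0.01507735  0.05457009  0.00311298] |deg| 0.22680077171630184 shift units [ 0.23592354 -0.67261286 -1.41672594]
[0.59238515 0.07685673 0.08521539]
```

Run:
```python
from g import *
H2=H+.001*sy-.001*ex
need(H2+.09*ez,RT);need(H2+.067*ez,RT)
```

```text
pos [0.57252478 0.13743557 0.20293922] F [-0.2 -0.3 -0.5] w 40.23220897096008 t 8.85
turn units [-0.01507735  0.05457009  0.00311298] |deg| 0.22680077171630184 shift units [ 0.15190541 -0.44345473 -0.99453855]
pos [0.57252478 0.13743557 0.20293922] F [-0.2 -0.3 -0.5] w 40.23220897096008 t 8.85
turn units [-0.01507735  0.05457009  0.00311298] |deg| 0.22680077171630184 shift units [ 0.23691916 -0.71810348 -1.49250316]
```

Emit:
carry_out:
  rows:
    - [[0,0,0,0.08,-0.22,-0.5,30],[0,0,0,0.08,-0.22,-0.5,30],[0,0,0,0,0,0,30],[0,0,0,0,0,0,30]]

```text
time: 9.25
tool_pos: [0.5791, 0.12, 0.1633]
tool_rot: [-0.495, 0.856, 0.131, -0.073]
contact_force: [0.6, -0.1, 0.1]
gripper_width: 0.352
```

Run:
```python
from g import *
H2=H+.001*sy-.001*ex
s=state();C=cam("wrist",s);im=grab_frame("wrist");sd=grab_frame("side")
crop(im,180,120,380,330,3,"pics/w9c.png");crop(sd,210,70,330,220,4,"pics/s9.png")
need(H2+.067*ez,RT);print(proj(C,H2-.017*ex))
```

```text
pos [0.5797109  0.12037866 0.16423412] F [ 0.5 -0.2  0.1] w 30.09829606361441 t 9.35
turn units [-0.02130485  0.0869545  -0.00778864] |deg| 0.35945835113714314 shift units [ 0.05726623 -0.29168072 -0.52487572]
[255.49938649 213.94426585]
```

View pics/w9c.png

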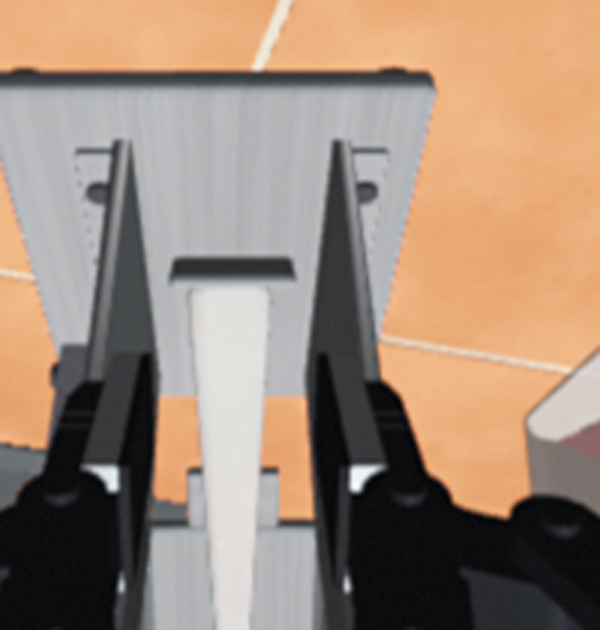

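View pics/s9.png

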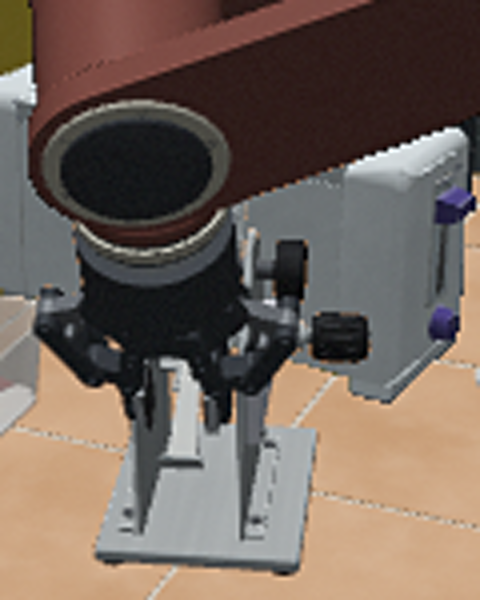

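Run:
```python
from g import *
need(H+.0675*ez,RT)
```

```text
pos [0.5797109  0.12037866 0.16423412] F [ 0.5 -0.2  0.1] w 30.09829606361441 t 9.35
turn units [-0.02130485  0.0869545  -0.00778864] |deg| 0.35945835113714314 shift units [ 0.0379377  -0.31378545 -0.50155041]
```

Emit:
carry_out:
  rows:
    - [[0,0.08,0,0.02,-0.155,-0.25,28],[0,0,0,0.02,-0.155,-0.25,28],[0,0,0,0,0,0,28],[0,0,0,0,0,0,28]]

```text
time: 9.75
tool_pos: [0.5802, 0.107, 0.1413]
tool_rot: [-0.495, 0.856, 0.128, -0.076]
contact_force: [0.4, -0.6, -0.7]
gripper_width: 0.325
```

Run:
```python
from g import *
s=state();C=cam("wrist",s);im=grab_frame("wrist");sd=grab_frame("side")
crop(im,180,150,340,310,4,"pics/w10c.png");crop(sd,210,130,310,220,6,"pics/s10.png")
need(H+.0675*ez,RT);print(proj(C,H-.017*ex))
```

```text
pos [0.58065617 0.10741812 0.14214802] F [ 0.1 -0.4  0.5] w 28.23613169957915 t 9.85
turn units [-0.0115123  -0.03604658 -0.00274437] |deg| 0.15175879630434552 shift units [0.01430593 0.01022808 0.05060205]
[259.79754631 235.6662006 ]
```

View pics/w10c.png

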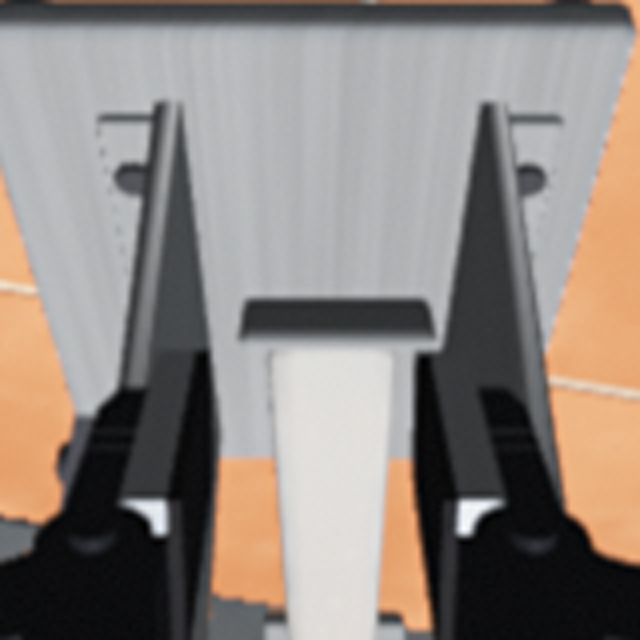

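View pics/s10.png

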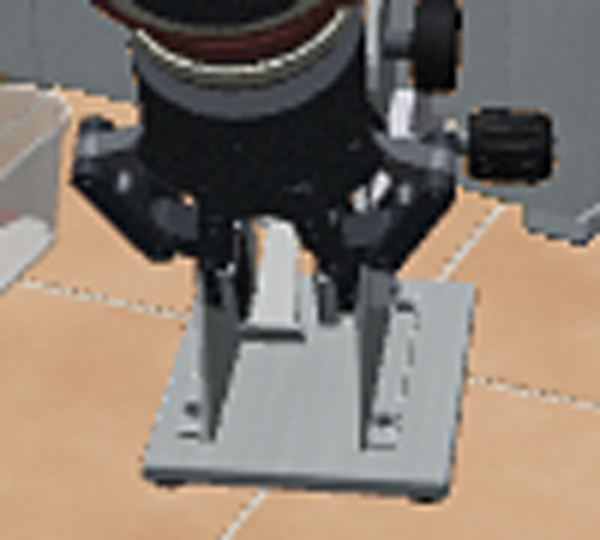

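Emit:
carry_out:
  rows:
    - [[0,0,0,0.045,0.014,0,28],[0,0,0,0,0,0,18],[0,0,0,0,0,0,8],[0,0,0,0,0,0,8],[0,0,0,0,0,0,8]]

```text
time: 10.35
tool_pos: [0.5828, 0.1082, 0.1427]
tool_rot: [-0.495, 0.856, 0.129, -0.075]
contact_force: [0.9, 1.3, 2.2]
gripper_width: 0.176
```

Run:
```python
from g import *
s=state();im=grab_frame("wrist");sd=grab_frame("side")
crop(im,180,150,340,310,4,"pics/w11c.png");crop(sd,210,130,310,220,6,"pics/s11.png")
need(H+.0675*ez,RT)
```

```text
pos [0.58277978 0.10822938 0.14268693] F [1.1 1.8 3.3] w 14.849716210351296 t 10.45
turn units [-0.01643188 -0.01818324 -0.0088492 ] |deg| 0.10422631701744012 shift units [-0.03878442 -0.01005342  0.03712932]
```

View pics/w11c.png

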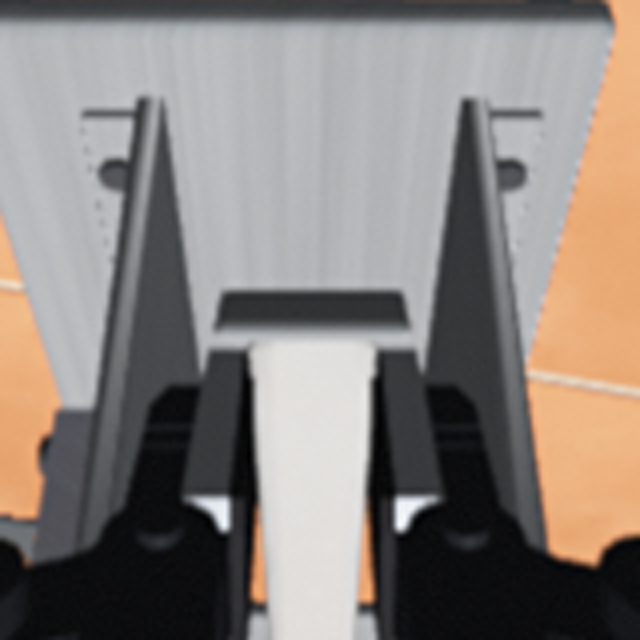

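View pics/s11.png

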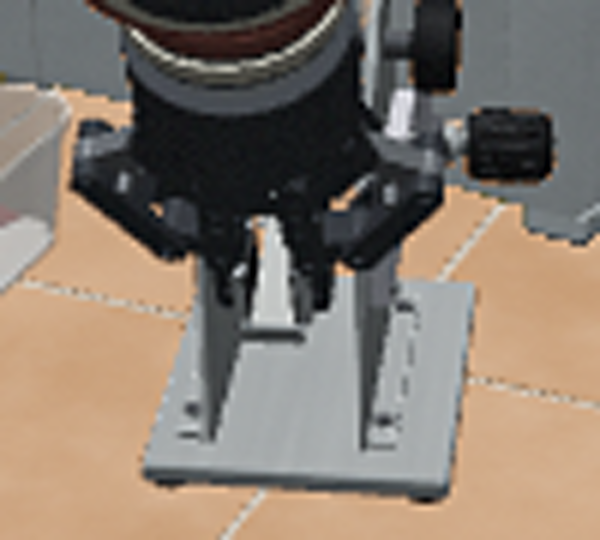

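Emit:
carry_out:
  rows:
    - [[0,0,0,-0.018,0.06,0.108,5],[0,0,0,-0.018,0.06,0.108,5],[0,0,0,-0.018,0.06,0.108,5],[0,0,0,0,0,0,5]]

```text
time: 10.85
tool_pos: [0.5804, 0.1157, 0.1558]
tool_rot: [-0.495, 0.856, 0.129, -0.075]
contact_force: [1.2, 0.5, -0.6]
gripper_width: 0.175
```

Run:
```python
from g import *
s=state();im=grab_frame("wrist");sd=grab_frame("side")
crop(im,180,150,340,310,4,"pics/w12c.png");crop(sd,210,130,310,220,6,"pics/s12.png")
need(H+.0675*ez,RT)
```

```text
pos [0.58012715 0.11537178 0.15514724] F [ 0.2  0.1 -0.8] w 15.150496170493673 t 10.95
turn units [-0.01492159 -0.03575627 -0.00563894] |deg| 0.15661227190697558 shift units [ 0.02753146 -0.18861342 -0.27437845]
```

View pics/w12c.png

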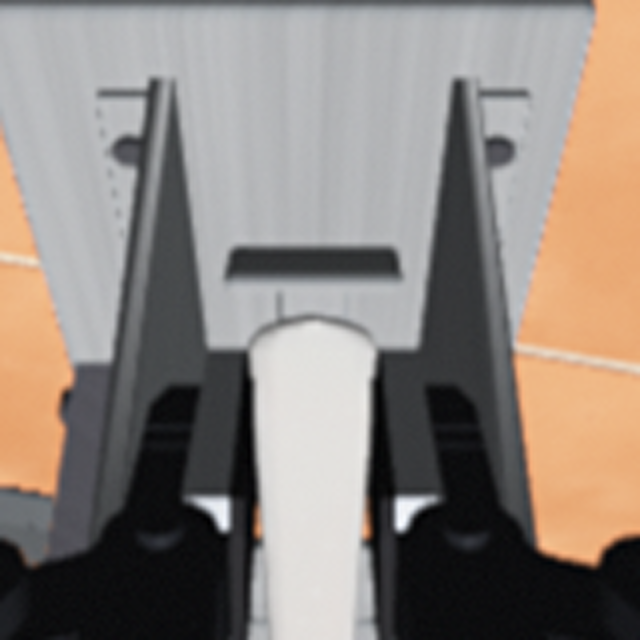

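View pics/s12.png

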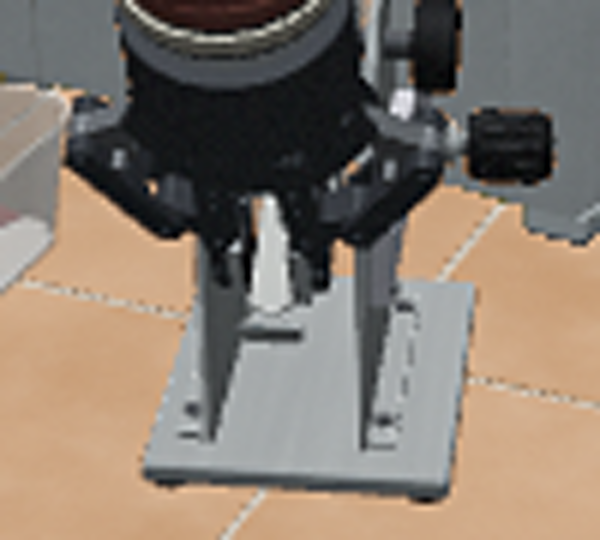

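Emit:
carry_out:
  rows:
    - [[0,0,0,-0.051,0.165,-0.1,5],[0,0,0,-0.064,0.207,-0.125,5],[0,0,0,-0.064,0.207,-0.125,5],[0,0,0,-0.064,0.207,-0.125,5],[0,0,0,-0.064,0.207,-0.125,5]]

```text
time: 11.45
tool_pos: [0.577, 0.1334, 0.1496]
tool_rot: [-0.464, 0.874, 0.127, -0.073]
contact_force: [4.5, -90.5, 50.0]
gripper_width: 0.171
```

Emit:
carry_out:
  rows:
    - [[0,0,0,-0.064,0.207,-0.125,5],[0,0,0,-0.064,0.207,-0.125,5],[0,0,0,-0.064,0.207,-0.125,5],[0,0,0,-0.064,0.207,-0.125,5],[0,0,0,-0.064,0.207,-0.125,5]]

```text
time: 11.95
tool_pos: [0.554, 0.1979, 0.1046]
tool_rot: [-0.495, 0.856, 0.129, -0.077]
contact_force: [-0.1, -0.3, -0.7]
gripper_width: 0.163
```

Run:
```python
from g import *
s=state();im=grab_frame("wrist");sd=grab_frame("side")
cv2.imwrite("pics/w13.png",im);crop(sd,180,100,330,250,4,"pics/s13.png")
need(H+.0675*ez,RT)
```

```text
pos [0.553721   0.19787928 0.10429993] F [ 0.3 -0.6 -0.1] w 13.849694615132128 t 12.05
turn units [-0.0015817  -0.07603688 -0.04070385] |deg| 0.3450428721480957 shift units [ 0.6876852  -2.25130102  0.99680439]
```

View pics/w13.png

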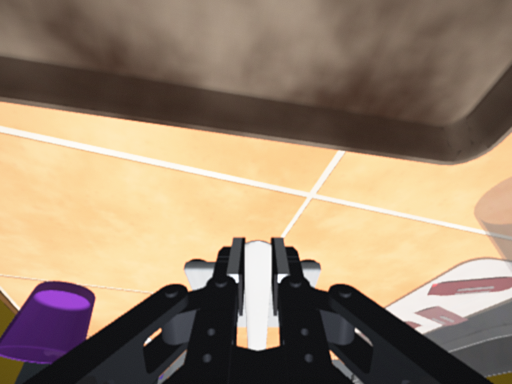

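View pics/s13.png

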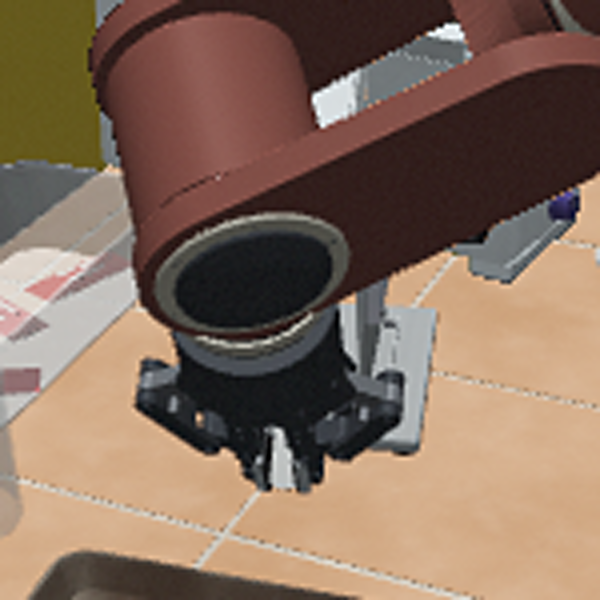

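Emit:
carry_out:
  rows:
    - [[0,0,0,-0.064,0.207,-0.125,5],[0,0,0,-0.064,0.207,-0.125,5],[0,0,0,-0.064,0.207,0,5],[0,0,0,-0.064,0.207,0.3,5],[0,0,0,-0.064,0.207,0.5,5]]

```text
time: 12.55
tool_pos: [0.5413, 0.2381, 0.1276]
tool_rot: [-0.495, 0.856, 0.128, -0.077]
contact_force: [-0.0, -0.2, 0.1]
gripper_width: 0.161
```

Emit:
carry_out:
  rows:
    - [[0,0,0,-0.1,0.2,1,5],[0,0,0,-0.1,0.2,1,5],[0,0,0,0,0.2,1,5],[0,0,0,0,0,0,5]]

```text
time: 12.95
tool_pos: [0.537, 0.2643, 0.2578]
tool_rot: [-0.497, 0.855, 0.133, -0.07]
contact_force: [1.3, 0.2, 0.8]
gripper_width: 0.161
```

Run:
```python
from g import *
s=state();im=grab_frame("wrist");sd=grab_frame("side");t=grab_frame("top")
cv2.imwrite("pics/w14.png",im);cv2.imwrite("pics/side14.png",sd);crop(t,170,80,400,270,3.4,"pics/t14.png")
need(H+.0675*ez,RT);print(np.degrees(s["joint_pos"]))
```

```text
pos [0.53413341 0.26203455 0.24872318] F [ 0.5  0.6 -1.4] w 13.751267093271403 t 13.1
turn units [-0.02214953 -0.02706138 -0.00587799] |deg| 0.14184332651877762 shift units [ 1.17737495 -3.85518286 -2.61377684]
[ 28.79234431   5.55829826  96.90369441 -29.45257388  84.18971841
  16.47408091]
```

View pics/w14.png

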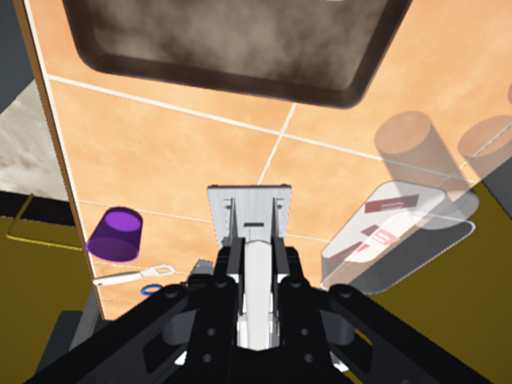

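View pics/side14.png

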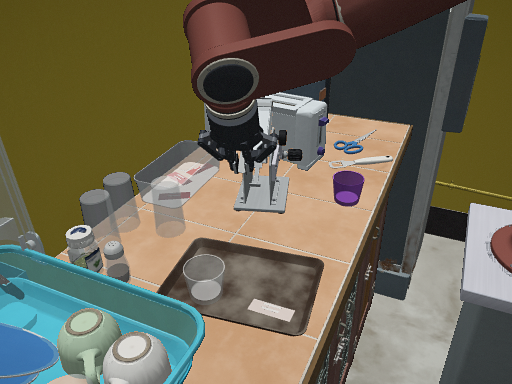

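View pics/t14.png

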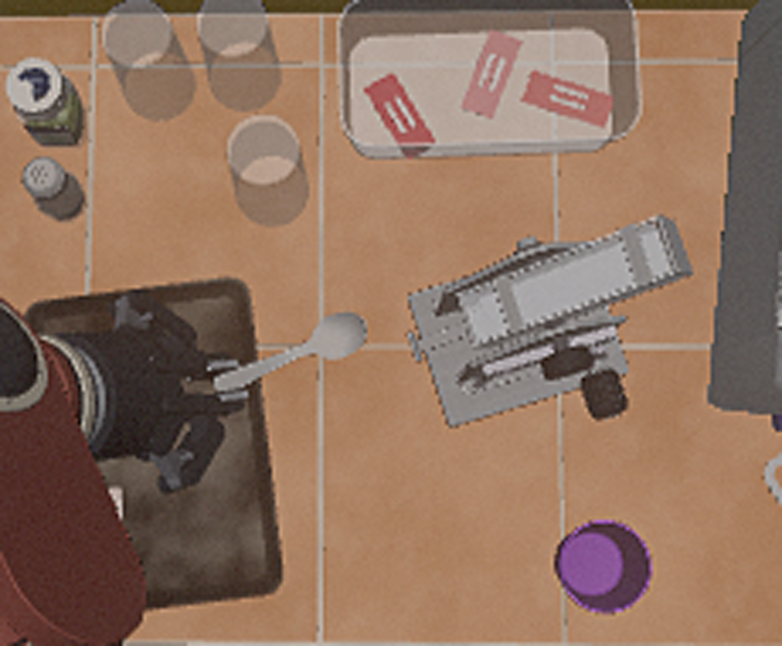

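```bash
cat >> g.py <<'E'
ph=np.radians(186.4);h=np.array([np.cos(ph),np.sin(ph),0])
RP=np.array([np.cross(-z,h),-z,h]).T
Cs=np.array([.5166,.2661,0.])
E
python3 - <<'E'
from g import *
p=Cs+.057*h+[0,0,.19];print(p)
need(p,RP)
E
```

```text
[0.45995523 0.25974627 0.19      ]
pos [0.53413341 0.26203455 0.24872318] F [ 0.5  0.6 -1.4] w 13.751267093271403 t 13.1
turn units [ 4.44396987  6.75675644 19.30834339] |deg| 83.73431798054568 shift units [-1.85445446 -0.05720708 -1.46807947]
```

Emit:
carry_out:
  rows:
    - [[0.222,0.338,0.965,-0.093,0,0,5],[0.222,0.338,0.965,-0.093,0,0,5],[0.222,0.338,0.965,-0.093,0,0,5],[0.222,0.338,0.965,-0.093,0,0,5],[0.222,0.338,0.965,-0.093,0,0,5]]

```text
time: 13.6
tool_pos: [0.5146, 0.2611, 0.2457]
tool_rot: [-0.514, 0.796, 0.244, -0.205]
contact_force: [0.8, 0.1, -0.4]
gripper_width: 0.161
```

Emit:
carry_out:
  rows:
    - [[0.222,0.338,0.965,-0.093,0,0,5],[0.222,0.338,0.965,-0.093,0,0,5],[0.222,0.338,0.965,-0.093,0,0,5],[0.222,0.338,0.965,-0.093,0,0,5],[0.222,0.338,0.965,-0.093,0,0,5]]

```text
time: 14.1
tool_pos: [0.496, 0.2611, 0.2457]
tool_rot: [-0.517, 0.71, 0.35, -0.325]
contact_force: [-0.1, 0.3, -1.1]
gripper_width: 0.165
```

Emit:
carry_out:
  rows:
    - [[0.222,0.338,0.965,-0.093,0,-0.1,5],[0.222,0.338,0.965,-0.093,0,-0.1,5],[0.222,0.338,0.965,-0.093,0,-0.1,5],[0.222,0.338,0.965,-0.093,0,-0.1,5],[0.222,0.338,0.965,-0.093,0,-0.1,5]]

```text
time: 14.6
tool_pos: [0.4773, 0.2611, 0.2256]
tool_rot: [-0.503, 0.6, 0.446, -0.435]
contact_force: [0.3, -0.3, -0.6]
gripper_width: 0.159
```

Emit:
carry_out:
  rows:
    - [[0.222,0.338,0.965,-0.093,0,-0.1,5],[0.222,0.338,0.965,-0.093,0,-0.1,5],[0.222,0.338,0.965,-0.093,0,-0.1,5],[0.222,0.338,0.965,-0.093,0,-0.1,5],[0.222,0.338,0.965,-0.093,0,-0.1,5]]

```text
time: 15.1
tool_pos: [0.4587, 0.261, 0.2057]
tool_rot: [0.471, -0.47, -0.526, 0.529]
contact_force: [-0.5, 0.8, -0.3]
gripper_width: 0.162
```

Run:
```python
from g import *
need(Cs+.057*h+[0,0,.15],RP)
s=state();im=grab_frame("wrist");sd=grab_frame("side");t=grab_frame("top")
cv2.imwrite("pics/w15.png",im);crop(sd,130,120,350,350,3,"pics/s15.png");crop(t,150,120,300,280,4,"pics/t15.png")
cv2.imwrite("pics/side15.png",sd);cv2.imwrite("pics/top15.png",t)
print(np.degrees(s["joint_pos"]))
```

```text
pos [0.45865077 0.26104941 0.20570615] F [-0.5  0.8 -0.3] w 13.806231697141934 t 15.1
turn units [ 0.03284199 -0.06224358 -0.03109885] |deg| 0.30776610705788005 shift units [ 0.03261151 -0.03257839 -1.39265364]
[ 2.15768192e+01 -5.52288422e+00  1.10474577e+02 -3.19478900e-02
  7.53281139e+01 -7.49394091e+01]
```

View pics/w15.png

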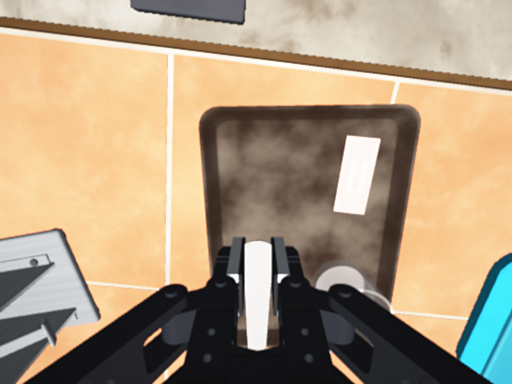

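View pics/s15.png

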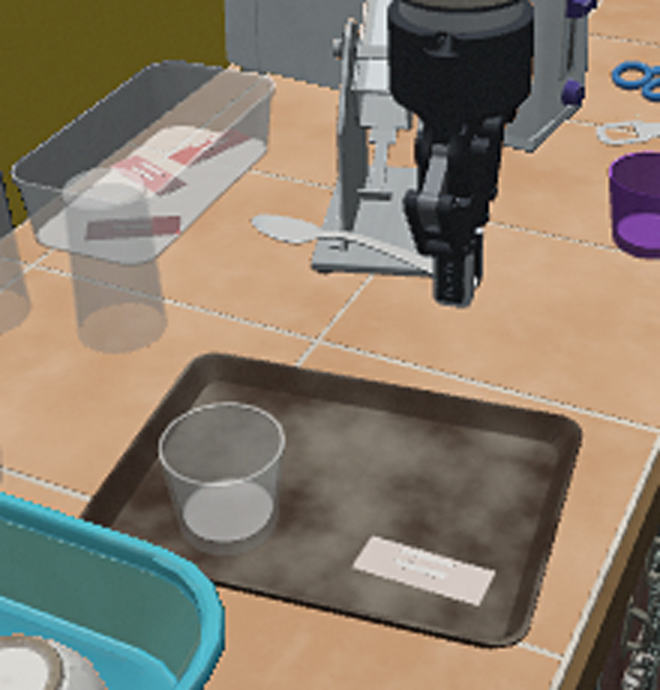

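View pics/t15.png

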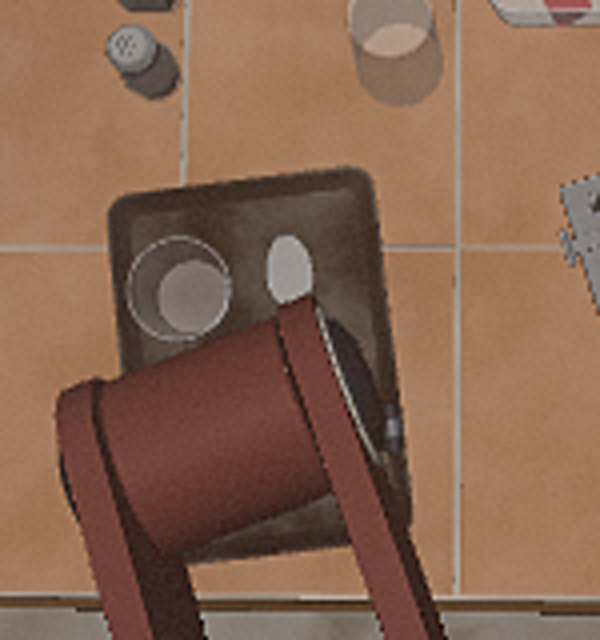

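Run:
```python
from g import *
T=cam("top");S=cam("side")
b=tri([ray(T,(222.5,187.5)),ray(S,(225.7,196.3))]);print(b)
s=state();tp=s["tool_pos"]-[0,0,.0705];print("tips",tp)
v=b[0]-tp;print(v,"pitch",np.degrees(np.arctan2(v[2],np.hypot(*v[:2]))),"yaw",np.degrees(np.arctan2(v[1],v[0])))
# handle at pad edge: ray in side intersect vertical plane through TCP along h
o,d=ray(S,(425/3+130,267/3+120)); n=np.cross(h,z); k=(tp-o)@n/(d@n);q=o+k*d;print("handle near pad",q-tp)
for px in [(370,240),(340,240),(310,237),(255,222)]:
  o,d=ray(S,(px[0]/3+130,px[1]/3+120)); k=(tp-o)@n/(d@n);q=o+k*d;print((q-tp).round(4), -(q-tp)@h)
```

```text
(array([0.56109303, 0.26956242, 0.15505619]), [np.float64(3.976041875174766e-05), np.float64(3.976041875179263e-05)])
tips [0.45903622 0.26101854 0.1355366 ]
[0.10205681 0.00854388 0.01951959] pitch 10.790881827557763 yaw 4.785468035890941
handle near pad [0.01708612 0.00191652 0.01081226]
[0.0498 0.0056 0.023 ] 0.050083590401340666
[0.068  0.0076 0.0197] 0.06842650773998912
[0.0865 0.0097 0.0184] 0.08701239610775827
[0.1206 0.0135 0.0226] 0.12140056946958504
```

Emit:
carry_out:
  rows:
    - [[-0.05,0.5,0,0,0,-0.5,5],[-0.05,0.5,0,0,0,-0.5,5],[-0.05,0.5,0,0,0,-0.5,5],[0,0,0,0,0,-0.5,5],[0,0,0,0,0,-0.3,5]]

```text
time: 15.75
tool_pos: [0.459, 0.2613, 0.1138]
tool_rot: [0.496, -0.446, -0.497, 0.555]
contact_force: [-0.3, 0.1, -0.9]
gripper_width: 0.16
```

Emit:
carry_out:
  rows:
    - [[0,0,0,0,0,-0.2,5],[0,0,0,0,0,0,5]]

```text
time: 15.95
tool_pos: [0.4592, 0.2615, 0.107]
tool_rot: [0.496, -0.446, -0.498, 0.555]
contact_force: [0.7, -0.5, -0.1]
gripper_width: 0.158
```

Run:
```python
from g import *
s=state();sd=grab_frame("side");cv2.imwrite("pics/side16.png",sd);crop(sd,170,170,310,310,5,"pics/s16.png")
print(s["tool_pos"],s["contact_force"],s["gripper_width"]*85.4)
print(rot(s["tool_rot"]).as_matrix().round(3))
```

```text
[0.45924318 0.26148383 0.10698569] [ 0.68597728 -0.54126115 -0.06401925] 13.516299002912408
[[-0.111 -0.106 -0.988]
 [ 0.994 -0.013 -0.11 ]
 [-0.001 -0.994  0.107]]
```

View pics/s16.png

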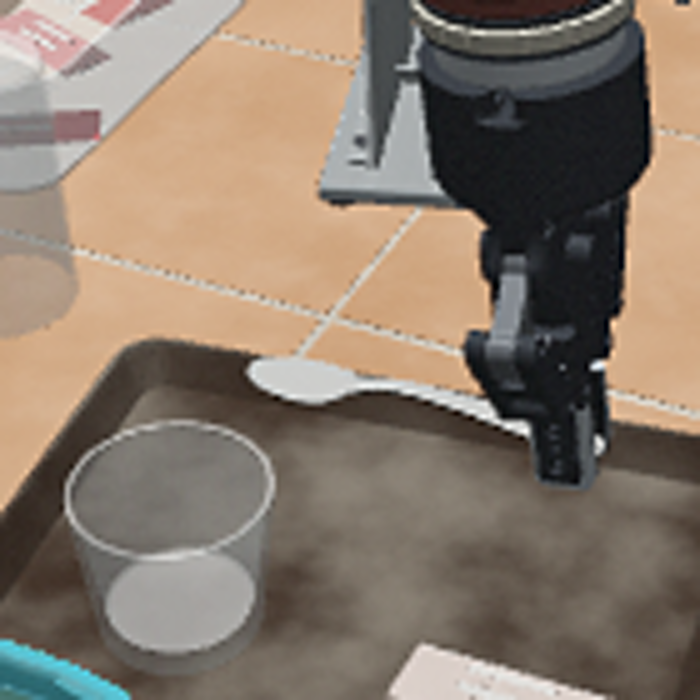

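Run:
```python
from g import *
S=cam("side");s=state();r=rot(s["tool_rot"]).as_matrix();tp=s["tool_pos"]+r[:,1]*.071;print("tip",tp)
n=np.cross(h,z)
for px in [(310,402),(275,395),(250,370),(360,388),(365,378),(430,395),(530,432),(602,445),(560,487)]:
  o,d=ray(S,(px[0]/5+170,px[1]/5+170)); k=(tp-o)@n/(d@n);q=o+k*d;print(px,"along",-(q-tp)@h,"z",q[2])
```

```text
tip [0.4524298  0.2608805  0.03741418]
(310, 402) along 0.10081105829963061 z 0.0393368555205853
(275, 395) along 0.11495884827571709 z 0.03937185083275374
(250, 370) along 0.12458592041989877 z 0.04901064203445005
(360, 388) along 0.08047767156836821 z 0.05064361331832934
(365, 378) along 0.0783555520544581 z 0.05577968929663901
(430, 395) along 0.05309327701549805 z 0.05372469461064011
(530, 432) along 0.01489267897705451 z 0.045622577863010605
(602, 445) along -0.012065351426081488 z 0.046136926902071385
(560, 487) along 0.0032037475322194728 z 0.022682659601094057
```

Emit:
carry_out:
  rows:
    - [[-0.03,0.3,0,0.04,0,-0.2,5],[-0.03,0.3,0,0.04,0,-0.2,5],[0,0,0,0,0,-0.2,5],[0,0,0,0,0,-0.05,5],[0,0,0,0,0,0,5]]

```text
time: 16.5
tool_pos: [0.4627, 0.2615, 0.0812]
tool_rot: [0.505, -0.435, -0.487, 0.565]
contact_force: [0.1, -0.5, -0.7]
gripper_width: 0.164
```

Run:
```python
from g import *
s=state();sd=grab_frame("side");cv2.imwrite("pics/side17.png",sd);crop(sd,170,170,310,310,5,"pics/s17.png")
print(s["tool_pos"],s["contact_force"],s["gripper_width"]*85.4)
r=rot(s["tool_rot"]).as_matrix();print(s["tool_pos"]+r[:,1]*.071)
```

```text
[0.4626676  0.2615049  0.08123856] [ 0.12737253 -0.54152858 -0.6986941 ] 13.972688055942076
[0.45222813 0.26033835 0.01101993]
```

View pics/s17.png

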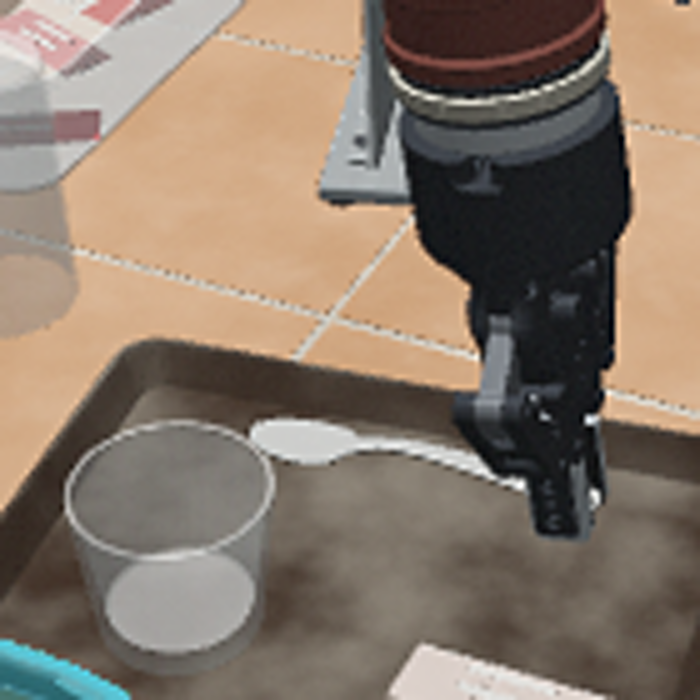

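Emit:
carry_out:
  rows:
    - [[0,0,0,0,0,-0.05,5],[0,0,0,0,0,-0.05,5],[0,0,0,0,0,0,5]]

```text
time: 16.85
tool_pos: [0.463, 0.2617, 0.0779]
tool_rot: [0.505, -0.435, -0.487, 0.564]
contact_force: [-0.7, 0.5, 0.1]
gripper_width: 0.163
```

Emit:
carry_out:
  rows:
    - [[0,0,0,0,0,-0.04,5],[0,0,0,0,0,0,5]]

```text
time: 17.05
tool_pos: [0.4632, 0.2618, 0.0765]
tool_rot: [0.505, -0.435, -0.487, 0.564]
contact_force: [0.3, -0.4, 0.4]
gripper_width: 0.159
```

Emit:
carry_out:
  rows:
    - [[0,0,0,0,0,-0.03,5],[0,0,0,0,0,0,5]]

```text
time: 17.25
tool_pos: [0.4634, 0.2618, 0.0762]
tool_rot: [0.505, -0.435, -0.487, 0.564]
contact_force: [-1.1, -1.5, 5.9]
gripper_width: 0.164
```

Emit:
carry_out:
  rows:
    - [[0,0,0,0,0,-0.03,5],[0,0,0,0,0,0,5]]

```text
time: 17.45
tool_pos: [0.4635, 0.2619, 0.0761]
tool_rot: [0.505, -0.435, -0.487, 0.565]
contact_force: [-5.3, -2.6, 12.0]
gripper_width: 0.163
```

Run:
```python
from g import *
s=state();sd=grab_frame("side");crop(sd,200,230,310,300,7,"pics/s18.png")
print(s["tool_pos"],s["contact_force"],s["gripper_width"]*85.4)
```

```text
[0.4635009  0.26189567 0.07611551] [-5.27009765 -2.55129725 11.98267033] 13.951624260332606
```

View pics/s18.png

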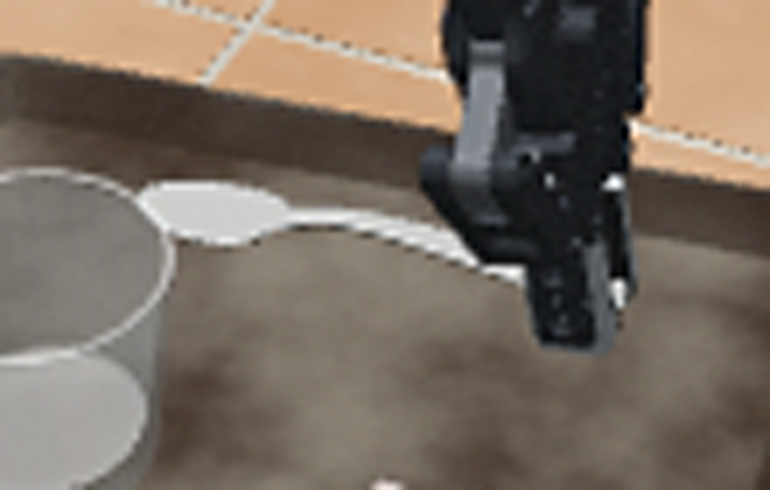

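Emit:
carry_out:
  rows:
    - [[0,0,0,0,0,0.045,5],[0,0,0,0,0,0,14],[0,0,0,0,0,0,18],[0,0,0,0,0,0,24],[0,0,0,0,0,0,28]]

```text
time: 18.0
tool_pos: [0.4631, 0.2617, 0.0757]
tool_rot: [0.505, -0.435, -0.487, 0.564]
contact_force: [1.5, 0.8, 1.2]
gripper_width: 0.332
```

Emit:
carry_out:
  rows:
    - [[0,0,0,0,0,0,30],[0,0,0,0,0,0.2,30],[0,0,0,0,0,0.5,30],[0,0,0,0,0,1,30],[0,0,0,0,0,1,30]]

```text
time: 18.5
tool_pos: [0.4623, 0.2614, 0.1845]
tool_rot: [0.505, -0.435, -0.486, 0.565]
contact_force: [0.0, 0.6, -0.0]
gripper_width: 0.348
```

Emit:
carry_out:
  rows:
    - [[0,0,0,-0.5,-0.5,0.8,30],[0,0,0,-0.7,-0.7,0.5,30],[0,0,0,-0.7,-0.7,0.3,30],[0,0,0,-0.5,-0.5,0,30],[0,0,0,0,0,0,30]]

```text
time: 19.0
tool_pos: [0.3655, 0.1644, 0.2484]
tool_rot: [0.505, -0.436, -0.487, 0.564]
contact_force: [0.0, 0.7, 0.3]
gripper_width: 0.349
```

Run:
```python
from g import *
s=state();sd=grab_frame("side");t=grab_frame("top");crop(sd,150,100,330,340,2.5,"pics/s19.png");crop(t,160,130,380,275,3.6,"pics/t19.png")
cv2.imwrite("pics/top19.png",t);cv2.imwrite("pics/side19.png",sd)
print(s["tool_pos"],s["contact_force"],s["gripper_width"]*85.4,s["time"])
```

```text
[0.36550494 0.16440488 0.24840054] [0.04444477 0.6510602  0.32152151] 29.804510109501123 19.0
```

View pics/s19.png

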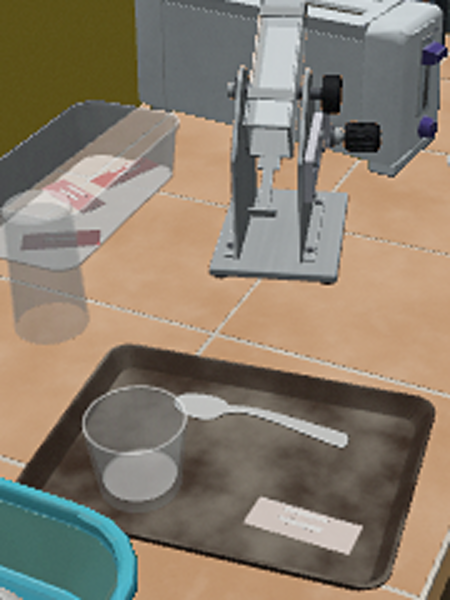

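View pics/t19.png

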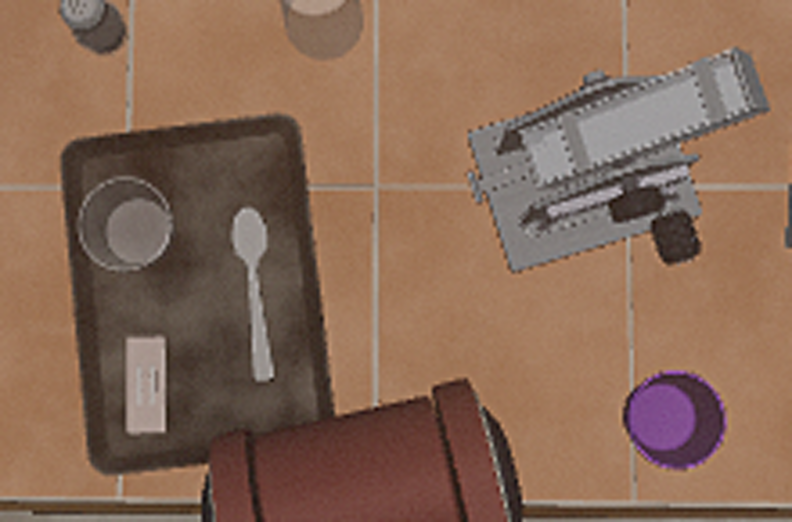

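```bash
python3 -c "
from plant import *
print(job_done())"
```

```text
the job is handed in; nothing more can be done
None
```

I pulled the knob out about 10 mm, swung the tube mouth-down by 30 degrees and let the pin go home in the serving hole. I then lifted the teaspoon out, laid it on the tray floor and handed the job in at about 19 s.

**Last checks (side and top pictures):**
- **Pin:** in both views the knob is within about a pixel of where it should be with the pin fully home. It read the same straight after release and again at the end.
- **Spoon:** it lies flat in the empty half of the tray. I let it go with the fingertips on the tray floor, at a contact force of about 12 N.
- **Cup and tray:** the glass cup, sachet and tray look as they did at the start. The gripper is clear of everything.

**What went wrong:** while I drew the spoon out, it caught briefly, most likely on the stop or the cover. The wrist force read about 103 N at the end of that move, under the 120 N limit, though it may have peaked higher unseen. The spoon slipped about 6 mm in the grip and tipped about 6 degrees. I tilted the gripper to level it before laying it down.

The wrist camera disagreed with the fixed cameras by about 2 to 3 mm. I corrected for this at the spoon grasp by centring on the pads in view.

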